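Load the analyser's reagent cassette bay

TASK

Pry up the lid of the cassette bay with the blade tool in the slot, not with bare fingers, swing the lid fully open and leave it so, and lay the tool back flat and wholly on its green mat. Stand every cassette upright on the floor of the bay, coloured label end towards the bay's slotted front, in one row between the fixed end wall and the sliding stop, then push the stop gently until the row is snug with no gaps. Leave the other things on the bench alone.

Things in the scene. Friction and masses are not known exactly. Their poses are not given: they have to be found in the camera images.
- bay: Cassette bay: fixed white and grey channel, 104 x 250 mm (x, y), walls 40 mm tall, under a hinged lid. Origin on the bench below the middle of the channel's width and of the bay's length; x from the slotted front to the hinge, y along the channel. Channel: inner width 62 mm (x -31 to 31), floor 5 mm up. Front wall's outer face x = -37; rear ledge x = 31 to 67, 40 mm high. The +y end is open.
- end_wall (a point): Middle of the inner face of the bay's fixed blue end wall, at the bay's y = -117 mm, 38 mm up. The wall is 62 mm wide (x), 8 mm thick, 70 mm tall.
- pry_slot (a point): Middle of the slot under the lid's front edge, on the bay's outer front face: 70 mm long (y), 15 mm tall (26 to 41 mm above the bench), open into the channel behind it. Blue strips mark it on the lid and the sill.
- lid_hinge (a point): A point on the lid's hinge axis (it runs along the bay's y), at the bay's x = 67, y = 0, z = 41 mm. The lid's underside, when shut, lies in the plane z = 41 mm.
- lid (a joint): Lid angle in rad: 0 shut (flat), 2.1 fully open (it stops there, leaning back away from the front). Lid 104 mm from hinge to front edge, 234 mm long, 5 mm thick, 0.15 kg; a stiff hinge (0.1 N m of friction) holds it where it is left. About 2 N at the edge lifts it.
- lid_edge (a point): Middle of the lid's front edge, on its underside.
- stop (a joint): Travel in m of the aluminium sliding end stop in the channel: 0 is fully back (165 mm between the end wall and the stop's face), growing to 0.115 as it slides towards the end wall (50 mm left). It may start part of the way along; about 2 N moves it and it stays where it is left.
- stop_face (a point): Middle of the stop's flat face that meets the cassettes, facing the end wall (the bay's -y). The plate is 56 mm wide, 10 mm thick, its top 36 mm above the bench.
- stop_tab (a point): Middle of the top of the stop's blue upright tab, 39 mm above the bench and 66 mm behind the stop's face (towards the bay's +y): 30 mm wide (x), 12 mm thick (y), free for 27 mm below its top; 50 mm of room between it and the plate. Push or pinch it to slide the stop.
- mat: Green tool mat fixed on the bench, 250 x 130 x 3 mm (x, y, z). Origin at the centre of its underside.
- blade: Pry tool, 190 mm long along its own x, 0.06 kg: orange handle 110 x 18 x 14 mm (from x = -95 to +15 mm) and a steel blade 80 mm long, 22 wide, 4 thick (x = 15 to 95 mm) level with mid-handle. Origin at the middle of its length on the underside of the handle; z up as it lies.
- blade_tip (a point): Tip of the tool's blade, at x = 95, z = 7 mm of the tool.
- blade_butt (a point): Rear end of the tool's handle, at x = -95, z = 7 mm of the tool.
- cassette1: Reagent cassette standing on the bench: 56 mm (its x) by 26 mm (its y), 76 mm tall, white with a grey foot, 0.12 kg, weighted foot (centre of mass 17 mm up). Origin at the centre of its underside; its coloured end label is on the -x end. May be absent.
- cassette2: Reagent cassette standing on the bench: 56 mm (its x) by 26 mm (its y), 76 mm tall, white with a grey foot, 0.12 kg, weighted foot (centre of mass 17 mm up). Origin at the centre of its underside; its coloured end label is on the -x end. May be absent.
- cassette3: Reagent cassette standing on the bench: 56 mm (its x) by 26 mm (its y), 76 mm tall, white with a grey foot, 0.12 kg, weighted foot (centre of mass 17 mm up). Origin at the centre of its underside; its coloured end label is on the -x end. May be absent.
- cassette4: Reagent cassette standing on the bench: 56 mm (its x) by 26 mm (its y), 76 mm tall, white with a grey foot, 0.12 kg, weighted foot (centre of mass 17 mm up). Origin at the centre of its underside; its coloured end label is on the -x end. May be absent.
- cassette5: Reagent cassette standing on the bench: 56 mm (its x) by 26 mm (its y), 76 mm tall, white with a grey foot, 0.12 kg, weighted foot (centre of mass 17 mm up). Origin at the centre of its underside; its coloured end label is on the -x end. May be absent.
- amber_bottle: Bystander, to be left alone: amber glass bottle with black cap, 60 mm across, 130 tall. Origin at the centre of its underside.
- beaker: Bystander, to be left alone: clear glass beaker, 68 mm across, 80 tall. Origin at the centre of its underside.
- tip_box: Bystander, to be left alone: blue box, 120 x 85 x 60 mm. Origin at the centre of its underside.
- dish: Bystander, to be left alone: flat green glass dish, 90 mm across, 15 thick. Origin at the centre of its underside.
- white_jar: Bystander, to be left alone: small white jar with blue cap, 52 mm across, 55 tall. Origin at the centre of its underside.

How it is judged:
By the outcome, as a careful person would: the job done as asked, in the order asked, and still so for the second after the job is handed in, with the robot touching nothing.
Of cassette1, cassette2, cassette3, cassette4, cassette5 only 3 to 5 are there at a start; the rules pass over those that are not, and their reading is None.
At some moment in a run one of cassette1, cassette2, cassette3, cassette4, cassette5, blade may be knocked a few centimetres aside while the robot is not near it.
It also fails if it takes over 210 s, if anything falls off the work surface, if the arm or the gripper's body presses on something with over 40 N, if the wrist force passes 120 N, or if a joint passes its speed limit or range.

ROBOT

A 6-joint arm with a two-finger parallel gripper is mounted at the origin on the work surface. World frame = base frame: x ahead of the robot, y to its left, z up, the work surface at z = 0. Lengths are in mm, angles in rad, forces in N, time in s.
With the tool pointing down it reaches from about 275 to 725 mm from the base axis. Payload 15.9 kg.
Tool frame: the origin (TCP) lies at the very end of the fingers, on their centre line; the grasp point (between the pads) lies 19 mm behind it (ctrl.grip_point_offset is the z of the grasp point in the tool frame, in mm); z points along the fingers, x is the direction in which the jaws open and shut, and the axes are right-handed (so a half turn about z gives the same grasp; the last joint's range is limited). The gripper opens to 85 mm and grips with 20 to 120 N. Pads are 22 mm wide; open, the fingers measure 114 mm over their backs; the gripper's body (76 mm by 85 mm) begins 54 mm behind the grasp point. The pads swing forward as they close: fully open they stand 13 mm farther back than shut.
Start: joints at [1.199, 0.213, -0.034, 1.323, 0, 1.571], TCP at [181.64, 465.825, 231.306] pointing down, gripper open.
Joint ranges: [-2.98, 2.98], [-0.74, 1.72], [-1.14, 1.35], [-2.1, 2.04], [-1.57, 1.44], [-3.14, 3.14]. Speed limits (rad/s): [1.89, 1.89, 2.39, 2.57, 3.14, 3.14].

INTERFACE

Orientations are given as [roll, pitch, yaw] about the fixed x, y, z axes, in that order (R = Rz(yaw) Ry(pitch) Rx(roll)).
In Python, from plant import telemetry, read_camera, sign_off, ctrl gives the robot as it stands. The module is installed in compiled form; this text tells all that it offers.
- The arm moves only by the tool arm_command, never from a script. Its argument "rows" is a list of rows, each a list of 3 entries, a list of its own where there are three numbers: the closure in counts, from 0 (fully open) to 255 (shut), then the shift along the world's x, y, z in cm, then the turn about the world's z in degrees. A call has 1 to 5 rows; each row shifts and turns the commanded pose from where the row before left it; what a row does not reach is not made up. A row lasts 1/12 s, in which the tool goes at most 41.7 mm and 7.16 degrees, less where a joint would pass 70% of its speed; a pose out of reach is approached as far as the arm can. A call with a gripper value outside its range is refused whole. The fingers move at their own pace and stop on an object; "squeeze" is the grip in N (left out, the last holds). Time passes only in rows, so rows that do not move let the fingers close. It gives the time, the measured TCP pose, the force and the opening at its end, in the units of the state.
- telemetry.sense(): the state, without advancing time (a new reading comes with each control period).
- read_camera(name): name is "scene" or "top" or "wrist"; returns a dict with "img" (480x640x3 uint8, blue, green, red), "z_map" (480x640 float32, mm along the optical axis (not along the pixel's ray), 0 where there is no reading), "camera_matrix" (3x3 intrinsics, pixels), "R" (3x3) and "t" (3): a world point X has camera coordinates R X + t. Camera axes: x right, y down, z forward; pixel columns grow to the right and rows downward; lengths in mm; the calibration is good to about 2 mm. A picture is of the moment at which its call begins.
- sign_off(): hands the job in, once; it reports no verdict.
The state is a dict: "time_s": time; "joint_pos": joint angles; "dq": joint speeds; "joint_torque": joint torques, N m; "tool_pos": TCP position; "tool_rot": TCP orientation; "contact_force": force on the tool from outside, world axes, zero at the start; "torque": the same for the moment, N m; "width": finger opening in mm.
Only numpy, scipy, OpenCV 4.12 (cv2) and the standard library are available. Lean on these libraries where they do the work, as an engineer would, in place of code of your own. Each camera call takes 0.05 s, during which the arm holds its last target.

## Working session

There is one attempt and no reset: what is moved stays moved. The work goes in short steps, Python scripts to look and compute and a tool call to move; the robot and the scene stay as the last step left them, time stands still between calls to the robot, and variables do not carry over. Pictures are saved under pics/ and viewed, and the job is handed in when it is done.

Besides the shell and the picture viewer there is one more tool, called after "Emit:" by a JSON object that holds its "method" and its "body". arm_command: Moves the arm, as the interface text tells. Its arguments: {"type":"object","properties":{"rows":{"type":"array","items":{"type":"array"}},"squeeze":{"type":"number"}},"required":["rows"]}

```bash
mkdir -p pics; ls
cat > h.py <<'E'
import numpy as np, cv2
from plant import telemetry, read_camera, ctrl
def cam(n,save=None):
    c=read_camera(n)
    if save: cv2.imwrite(f'pics/{save}.png',c['img'])
    np.savez(f'/tmp/{n}.npz',**{k:c[k] for k in('img','z_map','camera_matrix','R','t')})
    return c
def load(n):
    return dict(np.load(f'/tmp/{n}.npz'))
def ray(c,u,v):
    K=c['camera_matrix'];R=c['R'];t=np.array(c['t']).ravel()
    d=R.T@(np.linalg.inv(K)@np.array([u,v,1.0])); o=-R.T@t
    return o,d
def onz(c,u,v,z):
    o,d=ray(c,u,v); s=(z-o[2])/d[2]; return o+s*d
def pts(c):
    K=c['camera_matrix'];z=c['z_map'];v,u=np.mgrid[0:480,0:640]
    P=np.stack([(u-K[0,2])/K[0,0]*z,(v-K[1,2])/K[1,1]*z,z],-1)
    return (P-np.array(c['t']).ravel())@c['R']
def proj(c,X):
    p=c['R']@np.array(X,float)+np.array(c['t']).ravel(); q=c['camera_matrix']@p; return q[:2]/q[2]
E
python3 - <<'E'
from h import *
print(telemetry.sense())
print(ctrl.grip_point_offset)
for n in('scene','top','wrist'):
    c=cam(n,n+'0'); print(n,c['R'].tolist(),c['t'],c['camera_matrix'].tolist())
E
```

```text
pics
{'time_s': 0.0, 'joint_pos': array([ 1.19901388e+00,  2.13359183e-01, -3.50417547e-02,  1.32349166e+00,
       -9.06320423e-06,  1.57080213e+00]), 'dq': array([ 0.00010276,  0.00028333,  0.00064986, -0.00129345, -0.00052902,
       -0.00021028]), 'joint_torque': array([-2.76456623e-03, -6.86154342e+01,  4.87122631e+01,  1.73435791e-02,
       -2.61127279e-04, -1.04650641e-05]), 'tool_pos': array([181.52137293, 465.5327978 , 230.82152754]), 'tool_rot': array([3.14158358e+00, 1.09627573e-03, 1.19900807e+00]), 'contact_force': array([-0.35472589, -0.08093904, -0.05291331]), 'torque': array([-0.0273225 , -0.00498062, -0.01421304]), 'width': 85.0938955736187}
-18.700000000000003
scene [[-0.6484198893131385, 0.7611150494584228, -0.015985262933094314], [0.4312978052302155, 0.3499724240538223, -0.8315656953034385], [-0.6273227640909713, -0.5460981449243301, -0.5551963308267347]] [ 368.76038043 -211.16994406 1911.13957885] [[609.2724096694766, 0.0, 319.9937811594746], [0.0, 609.2724096694766, 236.24880030502715], [0.0, 0.0, 1.0]]
top [[-0.02511452400412559, -0.999657034037407, 0.007421252157191624], [-0.9809531413411472, 0.023212925275965513, -0.19285252031816352], [0.1926141094961151, -0.012123299867068518, -0.9811996893718178]] [  11.32182105  588.63357164 1109.9658268 ] [[460.30820255915944, 0.0, 323.4523130201709], [0.0, 460.30820255915944, 245.37410795999253], [0.0, 0.0, 1.0]]
wrist [[0.36334822151367074, 0.9316530339642152, -0.0008332035321429264], [0.8925585258954111, -0.347844582565584, 0.2869554394521665], [0.267053080443315, -0.10500843149503886, -0.9579435690794571]] [-499.76943132  -36.92367225  379.12924376] [[337.88598816223134, 0.0, 317.9355802979892], [0.0, 337.88598816223134, 232.98194044335452], [0.0, 0.0, 1.0]]
```

View pics/scene0.png

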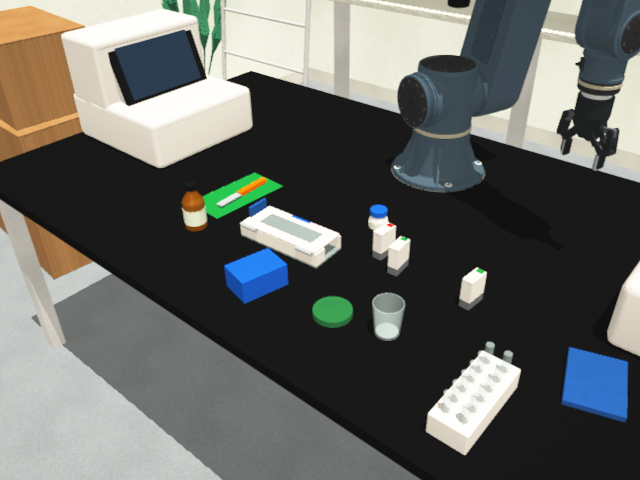

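View pics/top0.png

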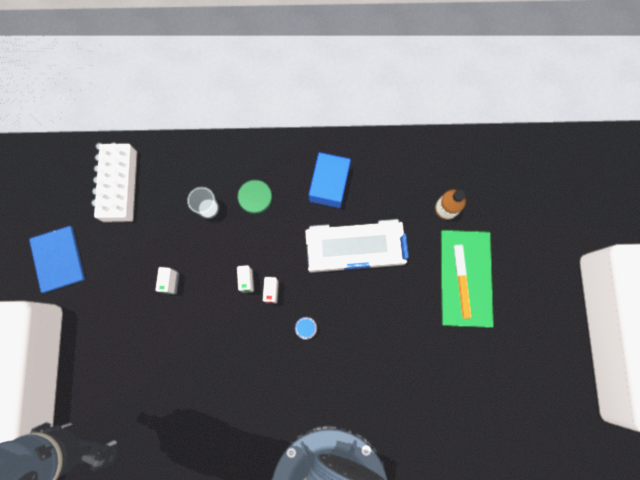

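View pics/wrist0.png

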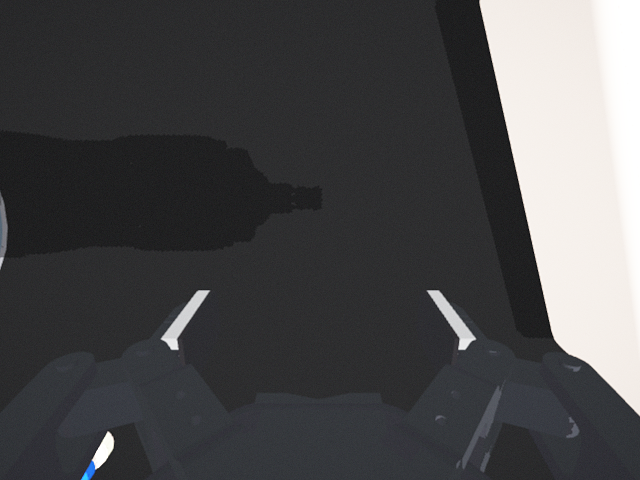

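Three cassettes are visible in top: (167,280), (245,279) and (270,290). The bay is at (356,246) with its slot facing the robot, and the tool is on the mat at (463,282). Next I'll measure them.

```bash
cat > m.py <<'E'
from h import *
def rect(P,name):
    r=cv2.minAreaRect(P[:,:2].astype(np.float32)); print(name,'n',len(P),'c',np.round(r[0],1),'size',np.round(r[1],1),'ang',round(r[2],1),'z',np.round(np.percentile(P[:,2],[5,50,95]),1))
    return r
def analyse(c,tag):
    P=pts(c);hsv=cv2.cvtColor(c['img'],cv2.COLOR_BGR2HSV);H,S,V=[hsv[...,i].astype(int) for i in range(3)]
    ok=(c['z_map']>0)&(P[...,0]>200)&(P[...,0]<800)&(P[...,1]>-450)&(P[...,1]<650)
    def comps(m,nm,amin=15):
        n,l,st,ce=cv2.connectedComponentsWithStats(m.astype(np.uint8))
        for i in range(1,n):
            if st[i,4]>=amin: rect(P[l==i],f'{tag} {nm} px{np.round(ce[i])}')
    comps(ok&(P[...,2]>65)&(P[...,2]<84),'z65-84')
    comps(ok&(H>50)&(H<75)&(S>120),'green',4)
    comps(ok&((H<5)|(H>174))&(S>150),'red',4)
    comps(ok&(H>8)&(H<20)&(S>180),'orange')
    comps(ok&(H>100)&(H<120)&(S>150),'blue',5)
    comps(ok&(P[...,2]>38)&(P[...,2]<55)&(S<60)&(V>120),'z38-55 white')
    comps(ok&(P[...,2]>4)&(P[...,2]<20)&(S<60)&(V>120),'z4-20 white')
if __name__=='__main__':
    for n in('top','scene'): analyse(load(n),n)
E
python3 m.py
python3 - <<'E'
import cv2
a=cv2.imread('pics/top0.png')[200:340,140:500];cv2.imwrite('pics/topc.png',cv2.resize(a,None,fx=2.2,fy=2.2,interpolation=cv2.INTER_CUBIC))
a=cv2.imread('pics/scene0.png')[160:320,160:500];cv2.imwrite('pics/scc.png',cv2.resize(a,None,fx=2.3,fy=2.3,interpolation=cv2.INTER_CUBIC))
E
```

```text
top z65-84 px[102. 172.] n 23 c [789.7 560.4] size [ 7.9 15.1] ang 41.1 z [66.9 75.8 82.4]
top z65-84 px[116. 172.] n 26 c [790.6 524.2] size [ 5.6 15.5] ang 52.4 z [67.4 77.2 82.8]
top z65-84 px[102. 183.] n 25 c [761.2 559.8] size [ 7.1 15.6] ang 58.9 z [67.  76.  82.2]
top z65-84 px[116. 183.] n 24 c [761.  524.4] size [ 6.9 15.6] ang 53.6 z [67.1 73.2 79.8]
top z65-84 px[200. 199.] n 183 c [709.1 304.9] size [65.9 66.5] ang 53.2 z [66.7 76.5 81.7]
top z65-84 px[101. 194.] n 22 c [731.7 559. ] size [ 7.3 15.9] ang 69.4 z [67.4 76.1 81.1]
top z65-84 px[115. 194.] n 24 c [731.7 523.8] size [ 7.5 14.7] ang 59.9 z [65.6 72.6 83. ]
top z65-84 px[448. 206.] n 98 c [ 683.3 -325.8] size [57.4 34.7] ang 42.7 z [68.5 77.6 83.6]
top z65-84 px[100. 206.] n 26 c [701.9 560.6] size [ 8.  15.5] ang 61.1 z [66.  74.5 82.9]
top z65-84 px[115. 206.] n 22 c [700.3 522.9] size [ 4.3 14.6] ang 56.3 z [66.6 76.2 82.4]
top z65-84 px[405. 246.] n 84 c [ 580.5 -206.9] size [62.1  8.9] ang 2.5 z [65.9 68.7 72.8]
top z65-84 px[244. 278.] n 254 c [509.2 196.4] size [56.3 26.4] ang 3.7 z [70.7 75.  79.2]
top 
[... 5303 characters left out ...]
53.9]
scene z38-55 white px[501. 387.] n 585 c [741.2 578. ] size [117.2  22.8] ang 0.2 z [42.5 50.  53.4]
scene z4-20 white px[228. 199.] n 127 c [ 553.8 -357.1] size [87.8 28.5] ang 3.2 z [ 7.6 11.7 14.5]
scene z4-20 white px[373. 226.] n 48 c [410.6  52.8] size [16.6 38. ] ang 17.1 z [ 7.8 13.3 19.6]
scene z4-20 white px[295. 249.] n 515 c [594.4 -81.7] size [111.7 250.1] ang 3.1 z [ 4.6 11.2 19. ]
scene z4-20 white px[402. 264.] n 17 c [508.1 210. ] size [47.6  4.8] ang 4.9 z [14.2 16.4 19.9]
scene z4-20 white px[387. 335.] n 108 c [729.8 320.2] size [20.1 48.7] ang 37.5 z [ 6.3 13.2 19.6]
scene z4-20 white px[502. 403.] n 120 c [741.8 588.5] size [114.8   2.1] ang 0.1 z [ 5.2 12.4 19.3]
```

View pics/topc.png

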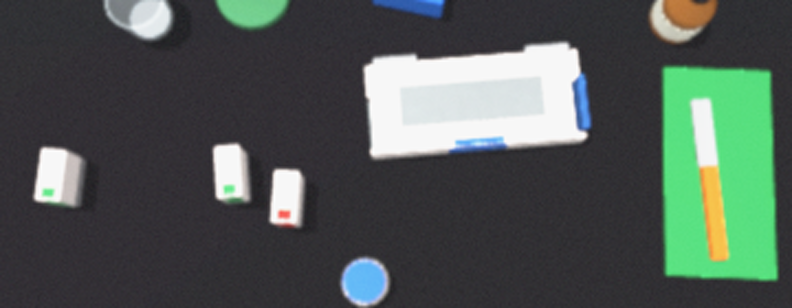

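View pics/scc.png

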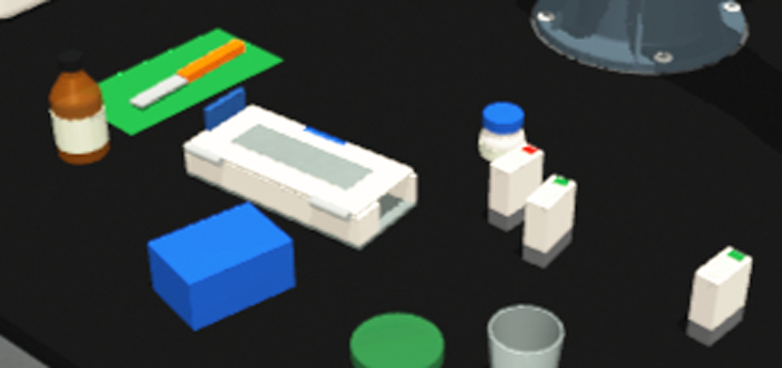

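Run:
```python
from h import *
c=load('wrist'); C=-c['R'].T@c['t']; print(C)
y=1.199
print((C-np.array([181.6,465.8,231.3]))@np.array([[np.cos(y),-np.sin(y),0],[np.sin(y),np.cos(y),0],[0,0,1]]))
```

```text
[113.29924008 492.57977483 373.36345985]
[1.37123931e-01 7.33630107e+01 1.42063460e+02]
```

Emit:
{"method": "arm_command", "body": {"rows": [[0, [2.5, -3, 0.5], 4], [0, [2.5, -3, 0.5], 4], [0, [2.5, -3, 0.5], 4], [0, [2.5, -3, 0], 4], [0, [2.5, -3, 0], 4]], "squeeze": 60}}

```text
time_s: 0.57
tool_pos: [307.3, 314.3, 246.5]
tool_rot: [3.141, -0.0, 1.552]
contact_force: [0.2, 0.9, -0.2]
width: 85.4
```

Emit:
{"method": "arm_command", "body": {"rows": [[0, [1.5, -3.5, 0], 0], [0, [1.5, -3.5, 0], 0], [0, [1.5, -3.5, 0], 0], [0, [1.5, -3.5, 0], 0], [0, [1.5, -3.5, 0], 0]]}}

```text
time_s: 0.98
tool_pos: [381.8, 139.0, 246.3]
tool_rot: [3.141, -0.0, 1.548]
contact_force: [1.5, 0.7, 0.7]
width: 85.3
```

Emit:
{"method": "arm_command", "body": {"rows": [[0, [1, -3.8, 0], 0], [0, [1, -3.8, 0], 0], [0, [0, -3.8, 0], 0], [0, [0, -3.8, 0], 0], [0, [0, -3.8, 0], 0]]}}

```text
time_s: 1.4
tool_pos: [401.2, -51.0, 246.2]
tool_rot: [-3.141, -0.0, 1.548]
contact_force: [1.4, 1.3, 0.4]
width: 85.5
```

Emit:
{"method": "arm_command", "body": {"rows": [[0, [0, -1, 2], 0], [0, [0, -1, 2], 0], [0, [0, 0, 2], 0], [0, [0, 0, 0], 0], [0, [0, 0, 0], 0]]}}

```text
time_s: 1.82
tool_pos: [402.1, -69.4, 306.7]
tool_rot: [3.14, 0.0, 1.548]
contact_force: [0.0, -0.7, 0.4]
width: 85.7
```

Run:
```python
from h import *
from m import *
print(telemetry.sense()['tool_pos'])
c=cam('wrist','w1'); analyse(c,'w')
```

```text
[402.05306186 -69.41349903 306.7461219 ]
w z65-84 px[491. 259.] n 1240 c [479.8 135.4] size [27.4 56.7] ang 86.4 z [67.5 75.9 77.3]
w z65-84 px[540. 280.] n 1233 c [509.7 198.8] size [57.8 27.7] ang 3.8 z [67.  75.8 77.2]
w z65-84 px[219. 347.] n 160 c [ 591.9 -203.1] size [41.5  8.5] ang 1.0 z [66.2 69.6 71.1]
w green px[103. 258.] n 12723 c [ 510.1 -284.6] size [320.3 255.7] ang 88.1 z [1.4 2.9 4.2]
w green px[530. 253.] n 166 c [481.6 196.7] size [ 1.5 16.5] ang 4.6 z [28.9 48.6 65.4]
w green px[545. 268.] n 103 c [490.3 198.7] size [11.1 16.2] ang 9.4 z [75.4 76.5 77.7]
w red px[486. 232.] n 119 c [451.8 136.7] size [17.2  0.9] ang 85.8 z [29.9 51.  67.2]
w red px[496. 245.] n 114 c [460.3 137.7] size [15.4 10.5] ang 87.2 z [75.4 76.6 77.7]
w orange px[109. 231.] n 431 c [ 457.  -354.3] size [112.4  13.5] ang 5.7 z [ 5.4 10.9 15.8]
w orange px[126. 430.] n 238 c [ 553.1 -235.1] size [ 32.8 359.6] ang 56.6 z [ 98.4 106.3 115.2]
w blue px[405. 173.] n 122 c [379.2  35.7] size [15.8 42.2] ang 66.8 z [47.3 53.7 55.4]
w blue px[430. 185.] n 109 c [395.1  69.3] size [48.3 53.3] ang 65.
[... 447 characters left out ...]
  5.3] ang 0.3 z [38.8 46.9 54.5]
w z38-55 white px[538. 252.] n 21 c [481.4 208.1] size [5.8 1.3] ang 88.0 z [38.7 46.8 54.9]
w z38-55 white px[314. 330.] n 12052 c [593.1 -82.4] size [113.1 250.1] ang 3.2 z [44.1 46.1 47.4]
w z4-20 white px[395. 169.] n 111 c [380.1  33.4] size [18.7 50.2] ang 72.6 z [ 7.2 15.1 19.7]
w z4-20 white px[504. 261.] n 59 c [510.  186.6] size [ 8.2 55.9] ang 85.2 z [ 5.9 12.3 18.6]
w z4-20 white px[120. 298.] n 844 c [ 551.3 -357.3] size [80.2 23.9] ang 2.5 z [ 9.7 11.8 13.2]
w z4-20 white px[365. 282.] n 312 c [533.3  -6. ] size [ 2.2 89.5] ang 3.5 z [ 5.1 12.3 19.3]
w z4-20 white px[253. 290.] n 310 c [ 542.3 -164.2] size [ 1.9 91.9] ang 3.1 z [ 4.7 12.1 19.1]
```

View pics/w1.png

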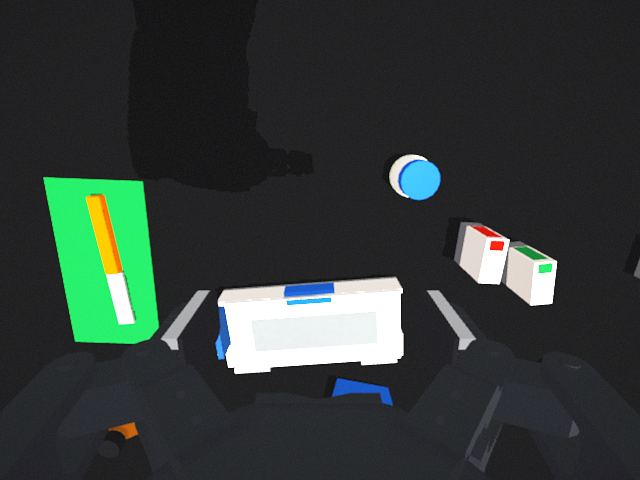

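The bay yaw is about 3.2° and its origin is about (574,-85). The tool lies at px (108,255). I'll move above it for a closer look.

Emit:
{"method": "arm_command", "body": {"rows": [[0, [0, -3.8, 0], 0], [0, [0, -3.8, 0], 0], [0, [0, -3.8, -1], 0], [0, [0, -3.8, -1], 0], [0, [0, -3.8, -1], 0]]}}

```text
time_s: 2.28
tool_pos: [401.1, -260.5, 275.0]
tool_rot: [-3.141, -0.001, 1.549]
contact_force: [2.0, 0.5, 0.2]
width: 84.9
```

Emit:
{"method": "arm_command", "body": {"rows": [[0, [0, -3.2, -1], 0], [0, [1, -3.2, -1], 0], [0, [1, -3.2, -1], 0], [0, [0, 0, 0], 0], [0, [0, 0, 0], 0]]}}

```text
time_s: 2.7
tool_pos: [421.1, -355.4, 243.9]
tool_rot: [-3.139, -0.002, 1.547]
contact_force: [0.0, 1.2, 0.4]
width: 85.4
```

Run:
```python
from h import *
from m import *
print(telemetry.sense()['tool_pos'])
c=cam('wrist','w2'); P=pts(c)
z=P[...,2]
m=(z>6)&(z<20)&(np.abs(P[...,1]+358)<35)&(P[...,0]>330)&(P[...,0]<610)
hsv=cv2.cvtColor(c['img'],cv2.COLOR_BGR2HSV);o=m&(hsv[...,0]<22)&(hsv[...,1]>150); b=m&(hsv[...,1]<80)
rect(P[o&(z>12)],'handle top');rect(P[b],'blade');rect(P[m],'all')
for x0 in range(410,600,15):
    s=P[m&(abs(P[...,0]-x0)<4)]
    if len(s): print(x0,np.percentile(s[:,1],[1,99]).round(1),np.percentile(s[:,2],[5,95]).round(1))
g=(hsv[...,0]>50)&(hsv[...,0]<75)&(hsv[...,1]>150)&(abs(P[...,2]-3)<4)&(P[...,0]<630)
print(P[g].min(0),P[g].max(0));rect(P[g],'mat')
```

```text
[ 421.13643699 -355.42970349  243.90581666]
handle top n 190 c [ 455. -361.] size [107.   17.6] ang 2.1 z [15.  16.4 17.7]
blade n 1016 c [ 551.5 -357.5] size [79.9 21.9] ang 2.1 z [10.7 11.9 13.1]
all n 2494 c [ 496.4 -359.5] size [190.3  22. ] ang 2.1 z [11.  15.8 17.8]
410 [-370.8 -354.2] [15.4 17.9]
425 [-370.3 -353.4] [15.4 17.7]
440 [-369.7 -352.6] [15.5 18.1]
455 [-369.1 -351.9] [15.2 18.2]
470 [-369.3 -352.1] [15.5 18.2]
485 [-368.8 -351.3] [15.5 18. ]
500 [-368.2 -350.4] [14.7 18.3]
515 [-369.9 -348.2] [10.7 13. ]
530 [-369.2 -347.4] [10.8 12.9]
545 [-368.5 -347.5] [10.5 13.1]
560 [-367.7 -346.6] [10.9 12.9]
575 [-367.  -346.7] [10.9 13. ]
590 [-367.3 -345.8] [10.8 12.9]
[ 377.67325719 -446.31210932   -0.99514893] [ 629.99236114 -300.43524834    5.87264041]
mat n 17777 c [ 507.3 -373.4] size [131.6 253.1] ang 86.5 z [1.5 2.8 4.1]
```

View pics/w2.png

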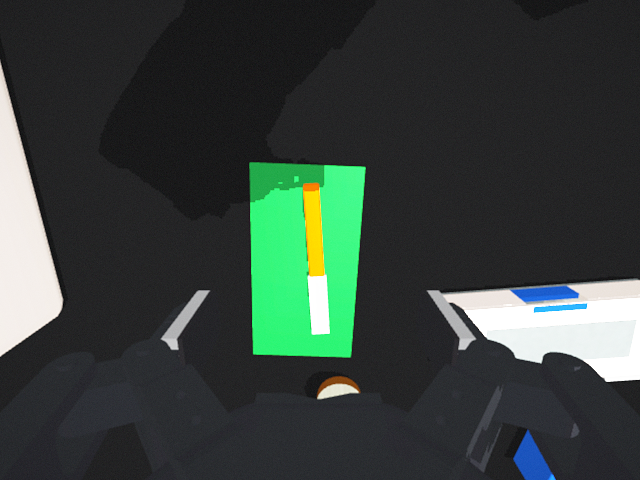

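Emit:
{"method": "arm_command", "body": {"rows": [[0, [1.5, -0.2, -3.5], 1.2], [0, [1.5, -0.2, -3.5], 1.1], [0, [1.5, -0.1, -3.5], 1.1], [0, [0, 0, -3.5], 0], [0, [0, 0, -3.5], 0]]}}

```text
time_s: 3.17
tool_pos: [467.3, -358.5, 70.2]
tool_rot: [3.141, 0.0, 1.61]
contact_force: [1.1, -0.5, -0.5]
width: 85.2
```

Emit:
{"method": "arm_command", "body": {"rows": [[0, [0, 0, -2.5], 0], [0, [0, 0, -2], 0], [0, [0, 0, -1.0], 0], [0, [0, 0, -0.5], 0], [0, [0, 0, 0], 0]]}}

```text
time_s: 3.58
tool_pos: [466.7, -359.5, 11.4]
tool_rot: [-3.141, -0.0, 1.608]
contact_force: [-0.6, 0.6, 0.4]
width: 85.8
```

Run:
```python
from h import *
from m import *
print(telemetry.sense())
c=cam('wrist','w3')
```

```text
{'time_s': 3.5833, 'joint_pos': array([-6.56375756e-01,  5.23690670e-01, -1.62319003e-01,  8.85121541e-01,
        4.94187558e-05, -6.93781456e-01]), 'dq': array([-0.00343162, -0.01884936,  0.03197514,  0.02671132, -0.00054625,
       -0.00279626]), 'joint_torque': array([ 1.99363008e-01, -8.77282977e+01,  4.13593161e+01, -9.86139290e-01,
        6.48963527e-03,  7.22484256e-03]), 'tool_pos': array([ 466.65478702, -359.4509859 ,   11.39736541]), 'tool_rot': array([-3.14136678e+00, -2.52138325e-04,  1.60820199e+00]), 'contact_force': array([-0.59707169,  0.63012396,  0.42078259]), 'torque': array([-0.01073446,  0.0129376 ,  0.01379743]), 'width': 85.77379334447636}
```

View pics/w3.png

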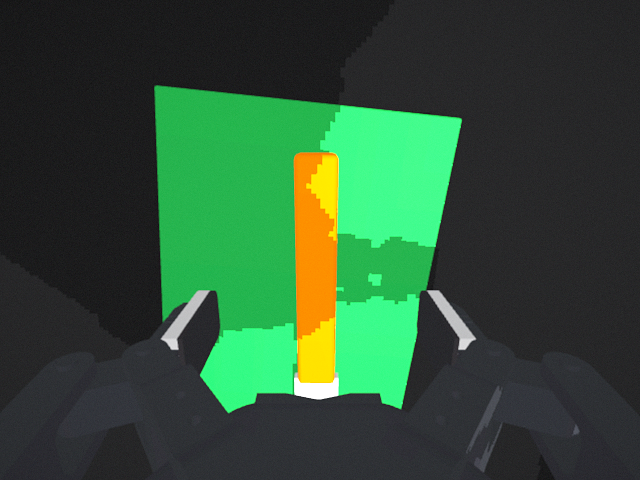

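Emit:
{"method": "arm_command", "body": {"rows": [[0, [0, 0, -0.5], 0], [120, [0, 0, 0], 0], [255, [0, 0, 0], 0], [255, [0, 0, 0], 0], [255, [0, 0, 0], 0]], "squeeze": 80}}

```text
time_s: 4.05
tool_pos: [466.8, -360.3, 6.7]
tool_rot: [3.141, 0.0, 1.607]
contact_force: [-0.4, -0.1, 0.0]
width: 39.1
```

Emit:
{"method": "arm_command", "body": {"rows": [[255, [0, 0, 0], 0], [255, [0, 0, 0], 0], [255, [0, 0, 0], 0], [255, [0, 0, 0], 0], [255, [0, 0, 0], 0]]}}

```text
time_s: 4.47
tool_pos: [466.8, -360.4, 6.8]
tool_rot: [3.141, 0.0, 1.607]
contact_force: [-2.0, 1.4, 6.4]
width: 15.4
```

Emit:
{"method": "arm_command", "body": {"rows": [[255, [0, 0, 1], 0], [255, [0, 0, 2.5], 0], [255, [0, 0, 3], 0], [255, [0, 0, 2.5], 0], [255, [0, 0, 0], 0]]}}

```text
time_s: 4.88
tool_pos: [468.7, -361.8, 102.0]
tool_rot: [3.136, 0.005, 1.607]
contact_force: [0.8, -0.2, -0.1]
width: 15.6
```

Run:
```python
from h import *
s=telemetry.sense();print(s['tool_pos'],s['tool_rot'],s['contact_force'],s['torque'],s['width'])
c=cam('wrist','w4');cam('scene','s4')
```

```text
[ 468.66203009 -361.77175515  102.02136835] [3.13614969 0.00454161 1.60735397] [ 0.82982238 -0.16154902 -0.14334035] [-0.04438402  0.00872208 -0.02542357] 15.597703137229363
```

View pics/w4.png

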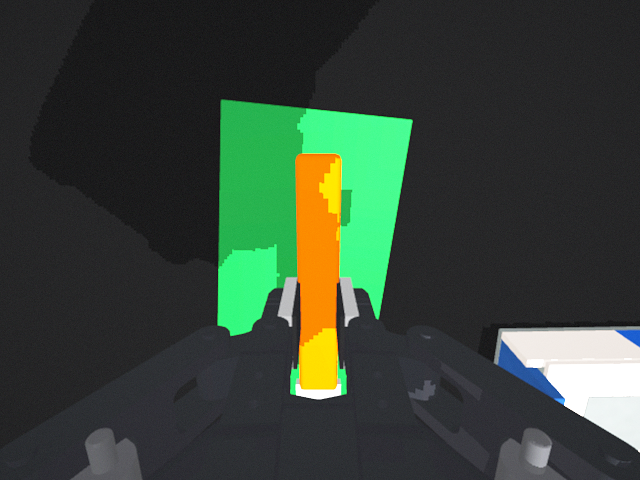

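View pics/s4.png

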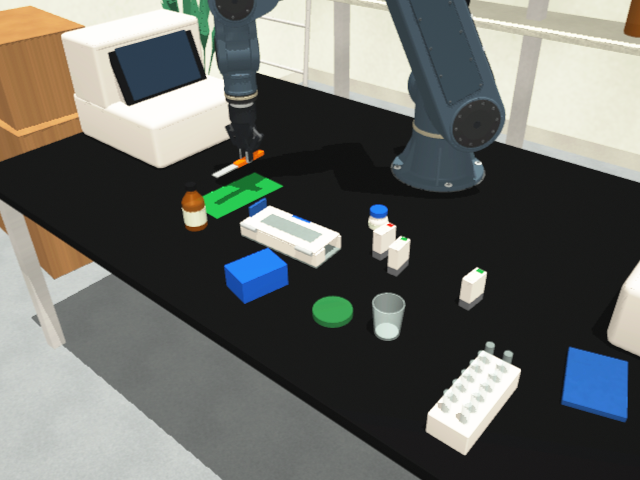

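```bash
cat > tool.py <<'E'
from h import *
def tool():
    s=telemetry.sense();tp=s['tool_pos'];print('tcp',tp.round(1),'yaw',s['tool_rot'][2].round(3))
    for n in('wrist','scene'):
        c=cam(n);P=pts(c);hsv=cv2.cvtColor(c['img'],cv2.COLOR_BGR2HSV);H,S,V=[hsv[...,i].astype(int) for i in range(3)]
        near=(abs(P[...,2]-tp[2]-3)<35)&(abs(P[...,1]-tp[1])<25)&(abs(P[...,0]-tp[0])<150)&(c['z_map']>0)
        o=near&(H<28)&(S>150)
        Q=P[o]
        if len(Q)>20:
            x=Q[:,0]-tp[0]; a=np.polyfit(x,Q[:,2]-tp[2],1); b=np.polyfit(x,Q[:,1],1)
            print(n,'handle n',len(Q),'x',x.min().round(1),x.max().round(1),'z fit',a.round(4),'y fit',b.round(4),'y ext',np.percentile(Q[:,1],[1,99]).round(1))
        b=near&(S<60)&(V>120)&(P[...,0]-tp[0]>45)
        Q=P[b]
        if len(Q)>20:
            x=Q[:,0]-tp[0]; a=np.polyfit(x,Q[:,2]-tp[2],1)
            print(n,'blade n',len(Q),'x',x.min().round(1),x.max().round(1),'z fit',a.round(4),np.median(Q[:,2]-tp[2]).round(1),'y',np.polyfit(x,Q[:,1],1).round(3))
if __name__=='__main__': tool()
E
python3 tool.py
```

```text
tcp [ 467.2 -360.6   97.6] yaw 1.607
wrist handle n 9377 x -65.2 44.6 z fit [4.3000e-03 1.0065e+01] y fit [ 3.910000e-02 -3.603276e+02] y ext [-370.5 -351.4]
wrist blade n 353 x 45.0 54.3 z fit [2.7000e-03 4.9155e+00] 5.1 y [-1.13000e-01 -3.53261e+02]
scene handle n 154 x -60.8 50.2 z fit [0.0109 5.8562] y fit [ 3.280000e-02 -3.568594e+02] y ext [-373.1 -343.4]
scene blade n 128 x 47.0 128.5 z fit [0.0086 2.7735] 3.7 y [ 5.10000e-02 -3.61447e+02]
```

Emit:
{"method": "arm_command", "body": {"rows": [[255, [-2, 3.5, 0], 0.4], [255, [-2, 3.5, 0], 0.4], [255, [-2, 3.5, 0], 0.3], [255, [-1.5, 3.5, 0], 0], [255, [0, 3.5, 0], 0]]}}

```text
time_s: 5.5
tool_pos: [387.9, -183.3, 95.1]
tool_rot: [-3.138, -0.001, 1.625]
contact_force: [2.3, 0.1, -0.5]
width: 15.5
```

Emit:
{"method": "arm_command", "body": {"rows": [[255, [0, 3.5, -1], 0], [255, [0, 3.5, -1.5], 0], [255, [0, 2, -2], 0], [255, [0, 0, -1.7], 0], [255, [0, 0, -0.5], 0]]}}

```text
time_s: 5.92
tool_pos: [389.5, -93.6, 26.8]
tool_rot: [-3.138, -0.001, 1.629]
contact_force: [-0.9, 0.4, -0.8]
width: 15.7
```

Run:
```python
from h import *
from tool import tool
tool()
c=cam('wrist','w5');cam('scene','s5')
a=cv2.imread('pics/s5.png')[140:300,200:440];cv2.imwrite('pics/s5c.png',cv2.resize(a,None,fx=3.2,fy=3.2,interpolation=cv2.INTER_CUBIC))
```

```text
tcp [389.5 -93.6  26.8] yaw 1.629
wrist handle n 5816 x -65.3 66.1 z fit [-1.7000e-03  8.9329e+00] y fit [  0.1097 -93.4822] y ext [-105.2  -82.5]
wrist blade n 396 x 45.0 79.8 z fit [-1.1996 64.0929] 4.8 y [   0.311 -106.482]
scene handle n 148 x -90.0 53.7 z fit [0.0954 5.0586] y fit [ 6.27000e-02 -9.31626e+01] y ext [-115.3  -82.2]
scene blade n 163 x 49.9 132.1 z fit [-0.0175  4.0401] 4.7 y [ 5.0000e-02 -9.4059e+01]
```

View pics/w5.png

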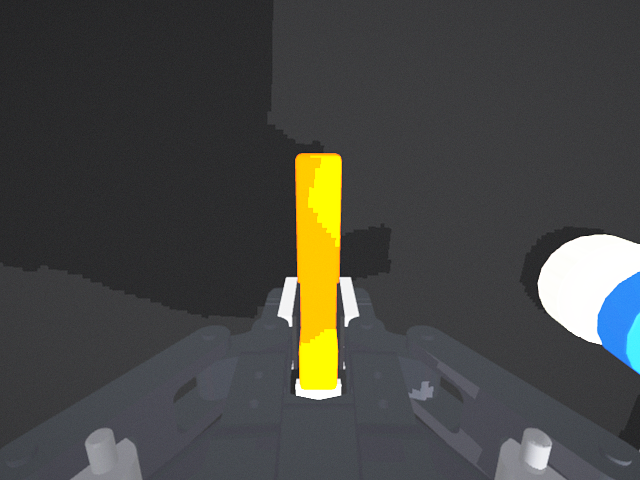

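View pics/s5c.png

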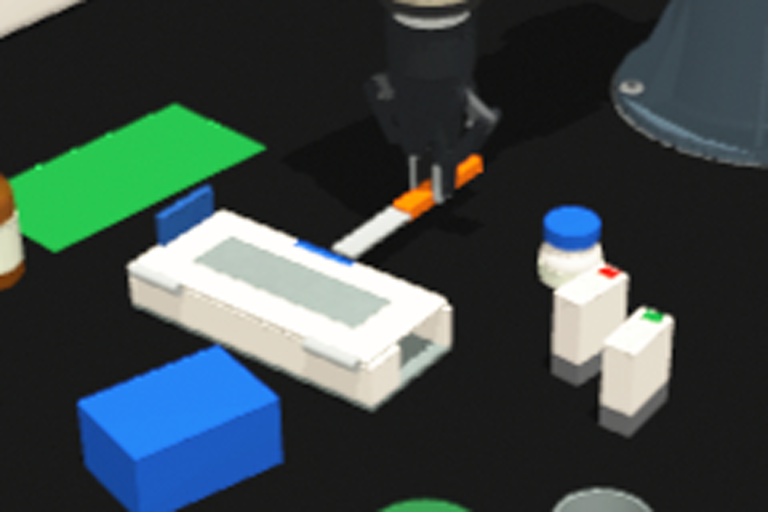

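Emit:
{"method": "arm_command", "body": {"rows": [[255, [0.3, 0, 0.4], 0], [255, [1, 0.06, 0], 0], [255, [0.8, 0.04, 0], 0], [255, [0.4, 0.02, 0], 0], [255, [0, 0, 0], 0]]}}

```text
time_s: 6.53
tool_pos: [418.1, -94.1, 33.5]
tool_rot: [3.141, 0.0, 1.627]
contact_force: [-0.5, 0.0, 0.0]
width: 15.5
```

Emit:
{"method": "arm_command", "body": {"rows": [[255, [0.5, 0.03, 0], 0], [255, [0.4, 0.03, 0], 0], [255, [0.2, 0, 0], 0], [255, [0, 0, 0], 0], [255, [0, 0, 0], 0]]}}

```text
time_s: 6.95
tool_pos: [427.6, -93.3, 33.2]
tool_rot: [-3.141, -0.0, 1.627]
contact_force: [0.7, 0.2, -0.3]
width: 15.5
```

Run:
```python
from h import *
cam('scene','s6')
a=cv2.imread('pics/s6.png')[140:300,200:440];cv2.imwrite('pics/s6c.png',cv2.resize(a,None,fx=3.2,fy=3.2,interpolation=cv2.INTER_CUBIC))
```

```text
(no output)
```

View pics/s6c.png

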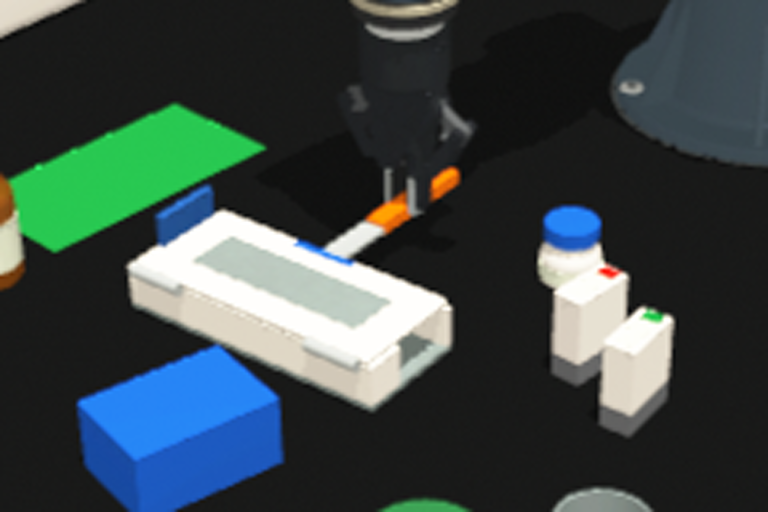

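Emit:
{"method": "arm_command", "body": {"rows": [[255, [0, 0, 0.3], 0], [255, [0, 0, 0.5], 0], [255, [0, 0, 0.5], 0], [255, [0.1, 0, 0.5], 0], [255, [0.1, 0, 0.5], 0]]}}

```text
time_s: 7.42
tool_pos: [429.4, -93.4, 56.9]
tool_rot: [-3.141, -0.0, 1.627]
contact_force: [-0.4, 0.1, -1.9]
width: 15.5
```

Emit:
{"method": "arm_command", "body": {"rows": [[255, [0.1, 0, 0.6], 0], [255, [0.2, 0, 0.6], 0], [255, [0.2, 0, 0.6], 0], [255, [0, 0, 0], 0], [255, [0, 0, 0], 0]]}}

```text
time_s: 7.83
tool_pos: [435.2, -93.5, 74.7]
tool_rot: [3.14, 0.0, 1.627]
contact_force: [0.2, 0.4, -0.9]
width: 15.6
```

Run:
```python
from h import *
from tool import tool
tool()
cam('scene','s7')
a=cv2.imread('pics/s7.png')[140:300,200:440];cv2.imwrite('pics/s7c.png',cv2.resize(a,None,fx=3.2,fy=3.2,interpolation=cv2.INTER_CUBIC))
```

```text
tcp [435.2 -93.5  74.7] yaw 1.627
wrist handle n 6031 x -65.3 44.6 z fit [ 0.0121 10.2208] y fit [ 8.67000e-02 -9.38296e+01] y ext [-104.7  -85. ]
wrist blade n 350 x 45.0 54.1 z fit [-0.0108  5.5408] 5.1 y [ 8.2000e-02 -9.5039e+01]
scene handle n 150 x -65.8 47.0 z fit [0.0116 7.7585] y fit [ 1.60000e-02 -9.03057e+01] y ext [-103.9  -72.7]
scene blade n 264 x 47.2 150.0 z fit [0.0138 4.3875] 5.5 y [-3.3000e-02 -8.7732e+01]
```

View pics/s7c.png

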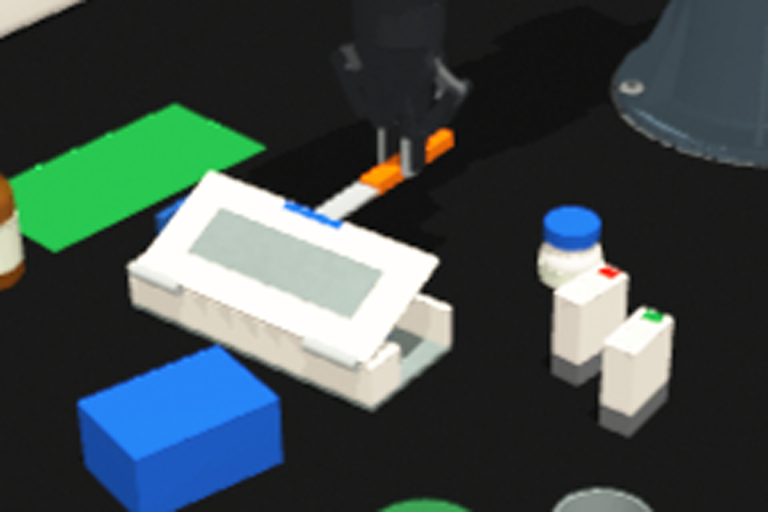

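Emit:
{"method": "arm_command", "body": {"rows": [[255, [0.5, 0, 0.7], 0], [255, [0.7, 0.05, 0.7], 0], [255, [0.8, 0.05, 0.7], 0], [255, [0.8, 0.05, 0.6], 0], [255, [0.8, 0.05, 0.5], 0]]}}

```text
time_s: 8.4
tool_pos: [471.0, -91.4, 107.0]
tool_rot: [-3.141, 0.0, 1.626]
contact_force: [-2.4, -1.1, -0.9]
width: 15.4
```

Emit:
{"method": "arm_command", "body": {"rows": [[255, [0.8, 0.05, 0.3], 0], [255, [0.8, 0.05, 0.3], 0], [255, [0.8, 0.05, 0], 0], [255, [0.8, 0.05, 0], 0], [255, [0.8, 0.05, 0], 0]]}}

```text
time_s: 8.82
tool_pos: [511.3, -88.8, 112.1]
tool_rot: [-3.141, -0.0, 1.627]
contact_force: [-1.6, 0.4, 0.6]
width: 15.8
```

Emit:
{"method": "arm_command", "body": {"rows": [[255, [0.8, 0.05, 0], 0], [255, [0.8, 0.05, 0], 0], [255, [0.8, 0.05, 0], 0], [255, [0, 0, 0], 0], [255, [0, 0, 0], 0]]}}

```text
time_s: 9.23
tool_pos: [535.0, -87.3, 112.1]
tool_rot: [-3.142, -0.0, 1.627]
contact_force: [0.1, 0.6, -0.2]
width: 15.6
```

Run:
```python
from h import *
from tool import tool
tool()
cam('scene','s8')
a=cv2.imread('pics/s8.png')[120:300,200:440];cv2.imwrite('pics/s8c.png',cv2.resize(a,None,fx=3.2,fy=3.2,interpolation=cv2.INTER_CUBIC))
```

```text
tcp [535.  -87.3 112.1] yaw 1.627
wrist handle n 9556 x -65.3 44.3 z fit [3.60000e-03 1.00785e+01] y fit [ 5.65000e-02 -8.69351e+01] y ext [-98.3 -77.6]
wrist blade n 356 x 45.1 54.1 z fit [0.0677 1.4958] 4.9 y [ -0.095 -79.984]
scene handle n 177 x -62.3 50.3 z fit [0.0235 7.5228] y fit [ 3.00000e-02 -8.44974e+01] y ext [-98.  -74.1]
scene blade n 241 x 47.1 145.7 z fit [ 0.1497 -5.9961] 6.5 y [-7.0000e-02 -7.8133e+01]
```

View pics/s8c.png

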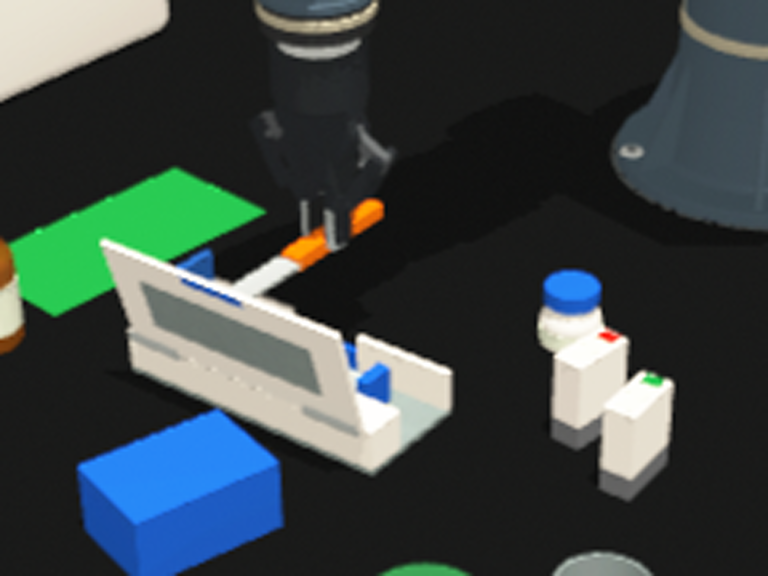

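Emit:
{"method": "arm_command", "body": {"rows": [[255, [0.6, 0.03, 0], 0], [255, [0.6, 0.03, 0], 0], [255, [0.5, 0.03, 0], 0], [255, [0.3, 0, 0], 0], [255, [0, 0, 0], 0]]}}

```text
time_s: 9.8
tool_pos: [555.4, -86.4, 112.2]
tool_rot: [3.141, 0.0, 1.627]
contact_force: [0.2, 0.0, -0.7]
width: 15.7
```

Emit:
{"method": "arm_command", "body": {"rows": [[255, [0.2, 0, 0], 0], [255, [0.2, 0, 0], 0], [255, [0.1, 0, 0], 0], [255, [0, 0, 0], 0], [255, [0, 0, 0], 0]]}}

```text
time_s: 10.22
tool_pos: [559.6, -86.5, 112.3]
tool_rot: [-3.142, -0.0, 1.627]
contact_force: [-0.7, 0.2, -0.5]
width: 15.2
```

Emit:
{"method": "arm_command", "body": {"rows": [[255, [0.2, 0, 0], 0], [255, [0.2, 0, 0], 0], [255, [0.2, 0, 0], 0], [255, [0, 0, 0], 0]]}}

```text
time_s: 10.55
tool_pos: [560.6, -86.4, 110.4]
tool_rot: [-3.131, -0.001, 1.626]
contact_force: [-29.6, -2.0, 2.7]
width: 15.3
```

```bash
cat > lid.py <<'E'
from h import *
def lid():
    for n in('scene','top'):
        c=cam(n);P=pts(c)
        # bay frame
        y=np.radians(3.2);o=np.array([574,-85]);d=P[...,:2]-o
        bx=d@[np.cos(y),np.sin(y)];by=d@[-np.sin(y),np.cos(y)]
        m=(bx>55)&(bx<150)&(abs(by)<112)&(P[...,2]>60)&(P[...,2]<140)&(c['z_map']>0)&((by>25)|(by<-25))
        a=np.polyfit(P[...,2][m],bx[m],1); r=bx[m]-np.polyval(a,P[...,2][m])
        k=abs(r)<5;a=np.polyfit(P[...,2][m][k],bx[m][k],1)
        print(n,m.sum(),'angle',np.pi/2+np.arctan(a[0]),'x at z41',np.polyval(a,41),'top z',P[...,2][m].max())
if __name__=='__main__': lid()
E
python3 lid.py
python3 - <<'E'
from h import *
cam('scene','s9')
a=cv2.imread('pics/s9.png')[120:300,200:440];cv2.imwrite('pics/s9c.png',cv2.resize(a,None,fx=3.2,fy=3.2,interpolation=cv2.INTER_CUBIC))
E
```

```text
scene 717 angle 2.0649254418596423 x at z41 79.14409565049257 top z 135.44632553624618
top 761 angle 2.0909004471690804 x at z41 68.46491919025954 top z 132.24603947580007
```

View pics/s9c.png

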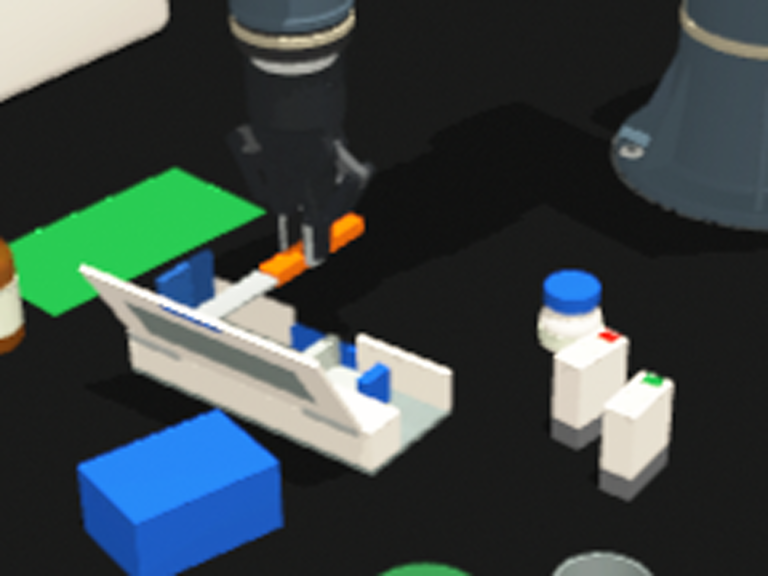

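Emit:
{"method": "arm_command", "body": {"rows": [[255, [-0.6, 0, 0], 0], [255, [-2, -0.1, 0], 0], [255, [-3, -0.2, 0], 0], [255, [-3, -0.2, 0], 0], [255, [-3, -0.2, 0], 0]]}}

```text
time_s: 11.12
tool_pos: [448.5, -93.4, 112.2]
tool_rot: [3.141, 0.0, 1.627]
contact_force: [0.3, -0.8, -0.1]
width: 15.5
```

Emit:
{"method": "arm_command", "body": {"rows": [[255, [-1, -3, 0], 0], [255, [0, -3.5, 0], 0], [255, [0, -3.5, 0], 0], [255, [0, -3.5, 0], 0], [255, [0, -3.5, 0], 0]]}}

```text
time_s: 11.53
tool_pos: [439.5, -265.3, 112.7]
tool_rot: [3.141, 0.001, 1.627]
contact_force: [1.3, 1.3, -0.4]
width: 15.3
```

Emit:
{"method": "arm_command", "body": {"rows": [[255, [0, -3.5, 0], -1], [255, [0, -3.5, 0], 0], [255, [0.5, -3, 0], 0], [255, [0.7, 0, 0], 0], [255, [0, 0, 0], 0]]}}

```text
time_s: 11.95
tool_pos: [452.2, -364.8, 112.0]
tool_rot: [3.141, 0.0, 1.607]
contact_force: [-0.1, 0.6, -0.9]
width: 15.4
```

```bash
python3 tool.py; python3 lid.py
```

```text
tcp [ 452.2 -364.8  112. ] yaw 1.607
wrist handle n 9316 x -65.2 44.2 z fit [2.90000e-03 1.00547e+01] y fit [ 4.030000e-02 -3.645471e+02] y ext [-374.7 -355.6]
wrist blade n 347 x 45.1 54.3 z fit [0.0198 4.0068] 5.0 y [-1.07000e-01 -3.57663e+02]
scene handle n 150 x -64.3 48.6 z fit [0.0116 7.0437] y fit [ 2.240000e-02 -3.599399e+02] y ext [-372.7 -348.9]
scene blade n 127 x 47.0 128.7 z fit [-2.3000e-03  5.1138e+00] 4.9 y [ 3.70000e-02 -3.63245e+02]
scene 728 angle 2.0567330804833963 x at z41 79.81123050738182 top z 134.43917360060303
top 1722 angle 2.1006357901187407 x at z41 67.43555346953873 top z 133.79107015311092
```

Emit:
{"method": "arm_command", "body": {"rows": [[255, [1, 0, -3], 0], [255, [1, 0, -3], 0], [255, [0, 0, -2.5], 0], [255, [0, 0, -1.2], 0], [255, [0, 0, -0.4], 0]]}}

```text
time_s: 12.57
tool_pos: [470.4, -361.5, 9.2]
tool_rot: [-3.139, -0.002, 1.61]
contact_force: [-0.1, 0.3, -0.3]
width: 15.4
```

Emit:
{"method": "arm_command", "body": {"rows": [[255, [0, 0, -0.2], 0], [255, [0, 0, 0], 0], [255, [0, 0, 0], 0]]}}

```text
time_s: 12.82
tool_pos: [472.2, -363.7, 10.6]
tool_rot: [3.14, 0.001, 1.609]
contact_force: [0.2, -0.7, -1.2]
width: 15.4
```

Emit:
{"method": "arm_command", "body": {"rows": [[255, [0, 0, -0.3], 0], [255, [0, 0, 0], 0], [255, [0, 0, 0], 0]]}}

```text
time_s: 13.07
tool_pos: [471.9, -363.7, 6.8]
tool_rot: [3.141, 0.001, 1.609]
contact_force: [0.8, -0.3, 1.4]
width: 15.6
```

Emit:
{"method": "arm_command", "body": {"rows": [[255, [0, 0, -0.1], 0], [255, [0, 0, 0], 0], [255, [0, 0, 0], 0]]}}

```text
time_s: 13.32
tool_pos: [472.0, -363.8, 6.8]
tool_rot: [3.14, 0.001, 1.609]
contact_force: [-5.1, 3.8, 19.5]
width: 15.5
```

Emit:
{"method": "arm_command", "body": {"rows": [[255, [0, 0, 0.1], 0], [150, [0, 0, 0], 0], [0, [0, 0, 0], 0], [0, [0, 0, 0], 0], [0, [0, 0, 0], 0]]}}

```text
time_s: 13.73
tool_pos: [471.6, -363.4, 6.1]
tool_rot: [-3.141, -0.0, 1.609]
contact_force: [-0.0, 0.3, 1.2]
width: 63.5
```

Emit:
{"method": "arm_command", "body": {"rows": [[0, [0, 0, 0], 0], [0, [0, 0, 0], 0], [0, [0, 0, 0], 0], [0, [0, 0, 0], 0], [0, [0, 0, 1], 0]]}}

```text
time_s: 14.15
tool_pos: [470.7, -362.7, 15.0]
tool_rot: [-3.139, -0.002, 1.609]
contact_force: [-0.3, -0.4, -0.1]
width: 85.4
```

Emit:
{"method": "arm_command", "body": {"rows": [[0, [0, 0, 3], 0], [0, [0, 0, 4], 0], [0, [0, 0, 4], 0], [0, [0, 0, 4], 0], [0, [0, 0, 2], 0]]}}

```text
time_s: 14.57
tool_pos: [472.5, -364.1, 192.3]
tool_rot: [3.137, 0.004, 1.609]
contact_force: [0.1, -0.5, -0.6]
width: 85.4
```

```bash
cat > chk.py <<'E'
from h import *
from m import rect
def toolmat(n='top',save=None):
    c=cam(n,save); P=pts(c)
    z=P[...,2];hsv=cv2.cvtColor(c['img'],cv2.COLOR_BGR2HSV)
    R=(P[...,1]<-290)&(P[...,1]>-460)&(P[...,0]>370)&(P[...,0]<645)
    m=(z>6)&(z<22)&R&((hsv[...,0]<24)|(hsv[...,1]<80))&(hsv[...,2]>60)
    rect(P[m],'tool')
    g=(hsv[...,0]>50)&(hsv[...,0]<75)&(hsv[...,1]>150)&(abs(z-3)<6)&R
    rect(P[g],'mat')
if __name__=='__main__': toolmat('wrist','w10')
E
python3 chk.py
```

```text
tool n 2196 c [ 501.7 -364. ] size [189.   21.9] ang 2.5 z [10.9 12.4 17.5]
mat n 26001 c [ 507.4 -373.1] size [131.9 253.3] ang 86.4 z [1.5 2.8 4. ]
```

View pics/w10.png

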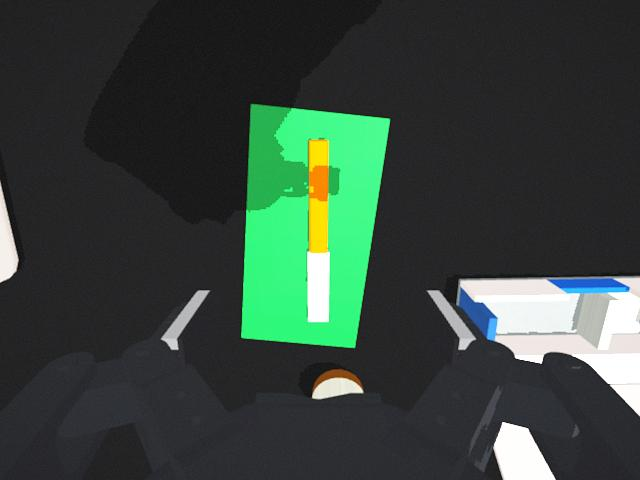

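Tool is flat on the mat, centred in it. Now I'll look into the open bay.

Emit:
{"method": "arm_command", "body": {"rows": [[0, [-1, 3.5, 2], 0], [0, [-1, 3.8, 2], 0], [0, [-1, 3.8, 2], 0], [0, [0, 3.8, 2], 0], [0, [0, 3.8, 0], 0]]}}

```text
time_s: 15.03
tool_pos: [442.9, -180.9, 267.6]
tool_rot: [3.137, 0.002, 1.608]
contact_force: [1.3, -0.5, -0.2]
width: 85.6
```

Emit:
{"method": "arm_command", "body": {"rows": [[0, [0, 3.5, 0], 0], [0, [0, 3.5, 0], 0], [0, [0, 2, 0], 0], [0, [0, 0, 0], 0], [0, [0, 0, 0], 0]]}}

```text
time_s: 15.45
tool_pos: [442.7, -90.9, 264.2]
tool_rot: [3.141, 0.0, 1.611]
contact_force: [0.1, -0.5, -0.2]
width: 85.4
```

```bash
cat > bay.py <<'E'
from h import *
O=np.array([574.,-85.]);Y=np.radians(3.2)
def tobay(P):
    d=P[...,:2]-O
    return np.stack([d@[np.cos(Y),np.sin(Y)],d@[-np.sin(Y),np.cos(Y)],P[...,2]],-1)
def toworld(x,y): return O+np.array([x*np.cos(Y)-y*np.sin(Y),x*np.sin(Y)+y*np.cos(Y)])
def show(n,save=None):
    c=cam(n,save);B=tobay(pts(c));hsv=cv2.cvtColor(c['img'],cv2.COLOR_BGR2HSV)
    ok=c['z_map']>0
    g=lambda m,nm: print(nm,m.sum(),[np.percentile(B[m][:,i],[2,50,98]).round(1).tolist() for i in range(3)]) if m.sum()>5 else print(nm,'none')
    box=ok&(abs(B[...,0])<29)
    g(ok&(abs(B[...,2]-70)<3)&(abs(B[...,1]+121)<8)&(abs(B[...,0])<40),'endwall top')
    g(box&(B[...,2]>33)&(B[...,2]<37.5)&(abs(B[...,1])<105)&(hsv[...,1]<100),'stop top')
    g(box&(B[...,2]>12)&(B[...,2]<42)&(hsv[...,0]>95)&(hsv[...,0]<125)&(hsv[...,1]>120)&(abs(B[...,1])<110),'tab')
    g(box&(B[...,2]>36.5)&(B[...,2]<42)&(hsv[...,0]>95)&(hsv[...,0]<125)&(hsv[...,1]>120)&(abs(B[...,1])<110),'tab top')
    g(ok&(abs(B[...,2]-40)<2)&(abs(B[...,0]+34)<8)&(abs(B[...,1])<130),'front wall top')
    g(box&(B[...,2]>65)&(B[...,2]<90)&(abs(B[...,1])<110),'cassette tops')
    return c,B
if __name__=='__main__':
    import sys
    print(telemetry.sense()['tool_pos']);show('wrist',sys.argv[1]);show('top')
E
python3 bay.py w11
```

```text
[442.65613137 -90.93868612 264.21698189]
endwall top 40 [[18.4, 27.4, 31.5], [-121.5, -117.0, -115.5], [67.5, 69.3, 71.3]]
stop top 366 [[-27.0, -0.3, 27.7], [10.7, 15.7, 20.6], [33.9, 35.9, 37.3]]
tab 362 [[-24.4, -5.7, 14.4], [31.1, 75.3, 82.0], [15.1, 38.2, 40.1]]
tab top 224 [[-14.1, -0.6, 14.5], [70.7, 76.3, 82.1], [36.8, 38.8, 40.2]]
front wall top 796 [[-36.5, -33.4, -30.0], [-120.5, -34.0, 123.0], [38.3, 39.8, 41.4]]
cassette tops none
endwall top none
stop top 55 [[-27.5, 0.9, 27.2], [8.0, 13.0, 17.5], [33.1, 35.1, 37.2]]
tab 45 [[-14.8, -2.6, 11.6], [68.9, 74.4, 79.1], [31.9, 38.0, 41.1]]
tab top 31 [[-13.2, -2.4, 10.3], [69.5, 73.9, 79.0], [36.7, 38.6, 41.3]]
front wall top 53 [[-37.3, -34.0, -30.9], [35.1, 75.9, 117.1], [38.1, 39.7, 41.6]]
cassette tops none
```

View pics/w11.png

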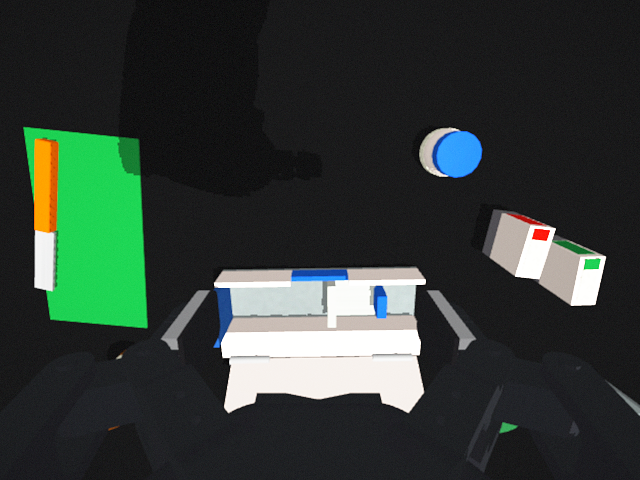

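```bash
cat > cas.py <<'E'
from h import *
from m import rect
import sys
def cas(n,save=None):
    c=cam(n,save);P=pts(c);z=P[...,2]
    m=((z>73.5)&(z<78.5)&(P[...,0]>420)&(P[...,0]<570)&(P[...,1]>60)&(P[...,1]<460)).astype(np.uint8)
    k,l,st,ce=cv2.connectedComponentsWithStats(m)
    for i in range(1,k):
        if st[i,4]>60: rect(P[l==i],f'{n} px{ce[i].round()}')
if __name__=='__main__':
    print(telemetry.sense()['tool_pos'],telemetry.sense()['tool_rot'])
    cas('wrist',sys.argv[1] if len(sys.argv)>1 else None);cas('top')
E
python3 cas.py
```

```text
[442.72424837 -92.24080857 263.85356163] [3.14128133e+00 2.94050813e-04 1.60908387e+00]
wrist px[535. 251.] n 1354 c [480.1 135.6] size [27.8 56.4] ang 86.3 z [74.5 76.  77.3]
wrist px[588. 279.] n 1270 c [509.6 199.2] size [57.  28.3] ang 5.4 z [74.6 76.  77.3]
top px[244. 277.] n 170 c [509.1 196.1] size [55.9 25.7] ang 4.1 z [73.7 75.5 77.7]
top px[163. 279.] n 176 c [510.3 393.4] size [27.1 55.5] ang 84.1 z [73.9 75.3 77.9]
top px[269. 289.] n 175 c [479.6 132.7] size [26. 55.] ang 85.4 z [73.8 75.7 77.9]
```

Emit:
{"method": "arm_command", "body": {"rows": [[0, [0, 3.5, 0], -7], [0, [0, 3.5, 0], -7], [0, [0, 3.5, 0], -7], [0, [0, 3.5, 0], -7], [0, [0, 3.5, 0], -7]]}}

```text
time_s: 16.07
tool_pos: [443.3, 68.9, 263.5]
tool_rot: [3.142, 0.0, 1.043]
contact_force: [0.6, -0.4, 0.3]
width: 85.7
```

Emit:
{"method": "arm_command", "body": {"rows": [[0, [0.5, 1, 0], -7], [0, [0.5, 1, 0], -7], [0, [0.5, 1, 0], -7], [0, [0.5, 1, 0], -7], [0, [0.5, 1, 0], -7]]}}

```text
time_s: 16.48
tool_pos: [468.8, 118.1, 263.4]
tool_rot: [3.142, 0.0, 0.432]
contact_force: [-0.2, -0.9, 0.1]
width: 85.5
```

Emit:
{"method": "arm_command", "body": {"rows": [[0, [0.5, 0, 0], -7], [0, [0.5, 0, 0], -7], [0, [0, 0, 0], -7], [0, [0, 0, 0], -5.3], [0, [0, 0, 0], 0]]}}

```text
time_s: 16.9
tool_pos: [478.6, 117.5, 263.3]
tool_rot: [3.141, 0.0, -0.026]
contact_force: [-0.1, -0.3, 0.2]
width: 85.7
```

```bash
python3 cas.py w12
```

```text
[478.59416415 117.53957149 263.32922039] [ 3.14138468e+00  4.76863946e-04 -2.56616173e-02]
wrist px[350. 120.] n 1775 c [510.1 200.5] size [56.1 26. ] ang 4.1 z [74.7 76.  77.4]
wrist px[319. 189.] n 1515 c [480.2 136.8] size [26.2 56.1] ang 85.9 z [74.8 76.1 77.3]
```

View pics/w12.png

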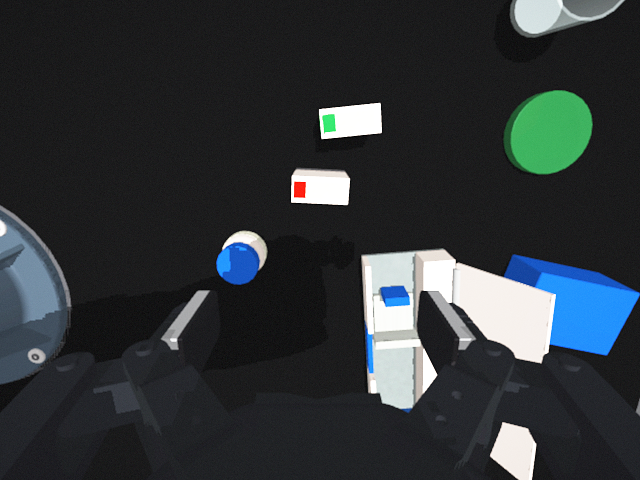

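Emit:
{"method": "arm_command", "body": {"rows": [[0, [0.1, 0.9, -3.5], -1.3], [0, [0, 0.9, -3.8], -1.3], [0, [0, 0, -3.8], 0], [0, [0, 0, -3.5], 0], [0, [0, 0, -2], 0]]}}

```text
time_s: 17.42
tool_pos: [477.5, 135.7, 94.0]
tool_rot: [3.14, 0.003, -0.062]
contact_force: [-0.1, 0.3, 0.6]
width: 85.1
```

```bash
python3 cas.py w13
```

```text
[477.54558843 135.6556444   94.01048336] [ 3.14038772  0.00330828 -0.06156471]
wrist px[381. 146.] n 7053 c [510.3 200.2] size [56.4 26.1] ang 4.0 z [75.  76.1 77.2]
wrist px[324. 276.] n 5172 c [480.3 136.6] size [27.2 56.1] ang 85.7 z [74.9 76.1 77.1]
top px[163. 279.] n 167 c [510.5 394.2] size [27.2 55. ] ang 87.2 z [73.7 75.6 77.9]
```

View pics/w13.png

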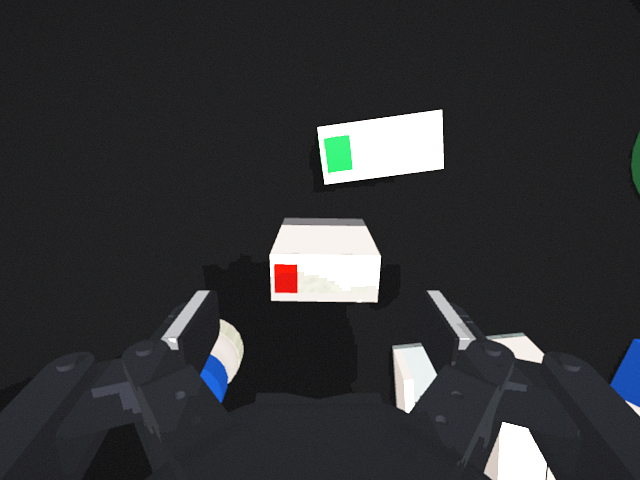

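Emit:
{"method": "arm_command", "body": {"rows": [[0, [0.2, 0.1, -1.5], -0.5], [0, [0, 0, -2], 0], [0, [0, 0, -1], 0], [0, [0, 0, -0.4], 0], [0, [0, 0, 0], 0]]}}

```text
time_s: 17.93
tool_pos: [481.4, 137.2, 48.9]
tool_rot: [3.142, 0.0, -0.073]
contact_force: [0.5, -0.5, -0.0]
width: 85.3
```

Emit:
{"method": "arm_command", "body": {"rows": [[60, [0, 0, 0], 0], [90, [0, 0, 0], 0], [255, [0, 0, 0], 0], [255, [0, 0, 0], 0], [255, [0, 0, 0], 0]], "squeeze": 30}}

```text
time_s: 18.35
tool_pos: [481.9, 137.5, 49.6]
tool_rot: [-3.141, -0.001, -0.073]
contact_force: [-2.0, -0.1, 7.1]
width: 55.4
```

Emit:
{"method": "arm_command", "body": {"rows": [[255, [0, 0, 0], 0], [255, [0, 0, 0], 0], [255, [0, 0, 0], 0], [255, [0, 0, 0.5], 0], [255, [0, 0, 1], 0]]}}

```text
time_s: 18.77
tool_pos: [480.7, 137.2, 63.6]
tool_rot: [3.141, 0.001, -0.074]
contact_force: [-0.3, -0.5, -1.6]
width: 55.5
```

Emit:
{"method": "arm_command", "body": {"rows": [[255, [0, 0, 2.5], 0], [255, [0, 0, 3], 0], [255, [0.5, -1.5, 2.5], 1], [255, [1, -2.5, 1], 1.4], [255, [1, -3, 0], 1.4]]}}

```text
time_s: 19.18
tool_pos: [508.0, 67.7, 157.6]
tool_rot: [-3.141, -0.005, -0.004]
contact_force: [1.5, 0.7, -2.4]
width: 55.6
```

Emit:
{"method": "arm_command", "body": {"rows": [[255, [1.2, -3.5, 0], 1.4], [255, [1.2, -3.5, 0], 1.4], [255, [1.2, -3.5, 0], 0.8], [255, [1.2, -3.5, 0], 0], [255, [1.2, -3.5, 0], 0]]}}

```text
time_s: 19.6
tool_pos: [566.6, -109.6, 154.8]
tool_rot: [3.141, -0.001, 0.056]
contact_force: [0.6, 0.8, -0.6]
width: 55.7
```

Emit:
{"method": "arm_command", "body": {"rows": [[255, [1, -3.2, 0], 0], [255, [0.3, -2.5, 0], 0], [255, [0, -1.6, 0], 0], [255, [0, 0, 0], 0], [255, [0, 0, 0], 0]]}}

```text
time_s: 20.02
tool_pos: [579.2, -181.3, 154.2]
tool_rot: [-3.142, -0.0, 0.054]
contact_force: [-0.3, 0.3, -1.1]
width: 55.5
```

```bash
python3 bay.py w14 | head -8
python3 - <<'E'
from bay import *
s=telemetry.sense();print(s['tool_rot'],tobay(s['tool_pos']))
print(toworld(0,-101))
E
```

```text
[ 579.16588049 -181.33203099  154.1867424 ]
endwall top none
stop top 1258 [[-25.7, 1.3, 28.0], [11.5, 16.6, 21.3], [34.3, 35.8, 37.2]]
tab none
tab top none
front wall top 1125 [[-35.8, -32.8, -29.8], [-102.9, -49.8, 58.9], [38.3, 39.7, 41.1]]
cassette tops none
endwall top none
[-3.14145680e+00 -2.60938831e-04  5.57590690e-02] [-7.47667645e-02 -9.51934306e+01  1.54081980e+02]
[ 579.637972   -185.84251718]
```

View pics/w14.png

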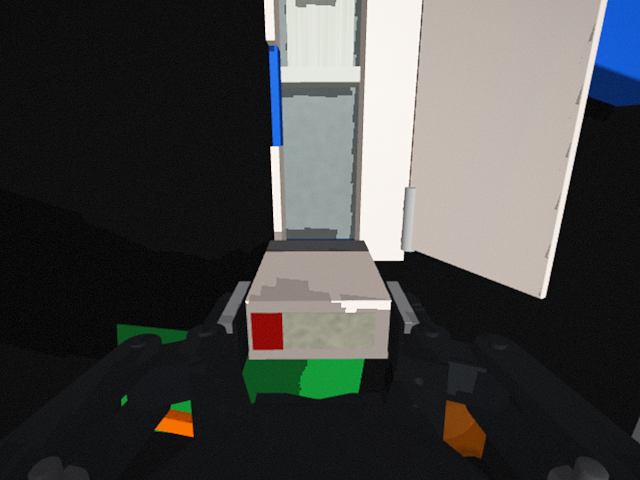

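Emit:
{"method": "arm_command", "body": {"rows": [[255, [0.1, -0.3, -2], 0], [255, [0, 0, -2.5], 0], [255, [0, 0, -2], 0], [255, [0, 0, -0.5], 0], [255, [0, 0, 0], 0]]}}

```text
time_s: 20.53
tool_pos: [579.5, -182.5, 82.8]
tool_rot: [-3.141, 0.002, 0.057]
contact_force: [-0.5, 0.6, -1.2]
width: 55.5
```

Run:
```python
from bay import *
s=telemetry.sense();print(s['tool_rot'],s['tool_pos'],tobay(s['tool_pos']),s['contact_force'])
cam('wrist','w15');cam('scene','s15')
a=cv2.imread('pics/s15.png')[120:300,200:440];cv2.imwrite('pics/s15c.png',cv2.resize(a,None,fx=3.2,fy=3.2,interpolation=cv2.INTER_CUBIC))
```

```text
[-3.14073358e+00  1.94667751e-03  5.65497229e-02] [ 579.5426885  -182.51339583   82.80799852] [ 9.07016258e-02 -9.76707507e+01  8.28079985e+01] [-0.51842338  0.58607357 -1.15390097]
```

View pics/w15.png

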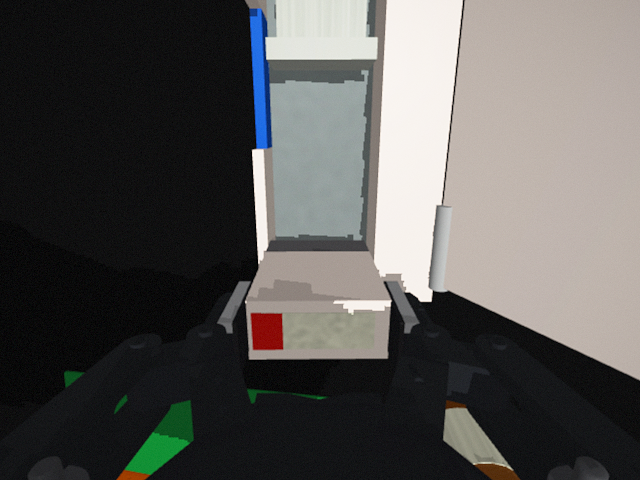

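View pics/s15c.png

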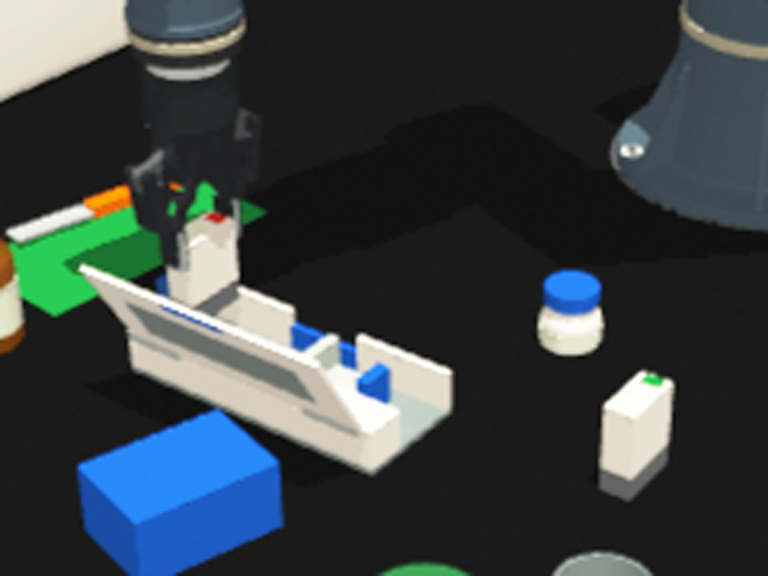

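Emit:
{"method": "arm_command", "body": {"rows": [[255, [0, -0.2, -1], 0], [255, [0, 0, -1], 0], [255, [0, 0, -0.5], 0], [255, [0, 0, 0], 0], [255, [0, 0, 0], 0]]}}

```text
time_s: 21.05
tool_pos: [580.0, -185.7, 58.3]
tool_rot: [-3.141, 0.001, 0.055]
contact_force: [-0.3, 2.0, -2.2]
width: 55.3
```

Emit:
{"method": "arm_command", "body": {"rows": [[255, [0, 0, -0.2], 0], [255, [0, 0, 0], 0], [255, [0, 0, 0], 0]]}}

```text
time_s: 21.3
tool_pos: [580.4, -185.6, 56.7]
tool_rot: [-3.142, -0.0, 0.055]
contact_force: [0.6, 2.6, -1.9]
width: 55.6
```

Emit:
{"method": "arm_command", "body": {"rows": [[255, [0, 0.05, -0.1], 0], [255, [0, 0, -0.1], 0], [255, [0, 0, 0], 0]]}}

```text
time_s: 21.55
tool_pos: [580.4, -185.4, 54.7]
tool_rot: [3.141, -0.0, 0.055]
contact_force: [0.6, 0.8, -0.3]
width: 55.6
```

Emit:
{"method": "arm_command", "body": {"rows": [[255, [0, 0, -0.1], 0], [255, [0, 0, 0], 0], [255, [0, 0, 0], 0]]}}

```text
time_s: 21.8
tool_pos: [580.4, -185.4, 54.6]
tool_rot: [3.141, -0.001, 0.055]
contact_force: [-6.7, 1.5, 15.3]
width: 55.4
```

Emit:
{"method": "arm_command", "body": {"rows": [[255, [0, 0, 0.1], 0], [100, [0, 0, 0], 0], [40, [0, 0, 0], 0], [20, [0, 0, 0], 0], [20, [0, 0, 0], 0]]}}

```text
time_s: 22.22
tool_pos: [580.3, -185.2, 54.4]
tool_rot: [3.142, 0.0, 0.055]
contact_force: [0.4, 0.0, -0.7]
width: 78.8
```

Emit:
{"method": "arm_command", "body": {"rows": [[20, [0, 0, 1], 0], [20, [0, 0, 3], 0], [10, [0, 0, 3.5], 0], [0, [0, 2, 3], 0], [0, [-0.5, 3, 0], 0]]}}

```text
time_s: 22.63
tool_pos: [578.2, -136.9, 166.2]
tool_rot: [3.139, -0.008, 0.053]
contact_force: [2.8, -0.4, 1.4]
width: 85.3
```

Emit:
{"method": "arm_command", "body": {"rows": [[0, [-0.5, 3.5, 0], 0], [0, [-1, 3.5, 0], 0], [0, [-1, 3.5, 0], 0], [0, [-1, 3.5, 0], 0], [0, [-1, 3.5, 0], 0]]}}

```text
time_s: 23.05
tool_pos: [529.6, 41.3, 160.4]
tool_rot: [-3.142, -0.001, 0.055]
contact_force: [1.2, 1.2, 0.1]
width: 85.5
```

Emit:
{"method": "arm_command", "body": {"rows": [[0, [-1, 3.5, 0], 0], [0, [-1, 3.5, 0], 0], [0, [-0.5, 3.5, 0], 0], [0, [0, 1, 0], 0], [0, [0, 0, 0], 0]]}}

```text
time_s: 23.47
tool_pos: [505.0, 157.3, 160.2]
tool_rot: [-3.141, -0.001, 0.059]
contact_force: [0.5, 0.3, 0.0]
width: 85.5
```

```bash
python3 cas.py w16; python3 bay.py w16b
```

```text
[505.03240453 157.29302369 160.24790341] [-3.14107616e+00 -7.56644217e-04  5.88957715e-02]
wrist px[329. 179.] n 3266 c [510.  200.3] size [56.  26.3] ang 4.2 z [74.9 76.1 77.2]
[505.4092548  154.70843326 159.94634433]
endwall top none
stop top none
tab 779 [[-14.1, 1.7, 14.9], [74.3, 83.4, 84.6], [12.8, 30.1, 39.6]]
tab top 241 [[-13.6, 5.3, 15.3], [72.9, 81.2, 84.3], [36.8, 38.5, 39.9]]
front wall top 291 [[-36.1, -33.3, -30.4], [80.3, 106.2, 127.2], [38.6, 39.9, 41.1]]
cassette tops none
endwall top 47 [[-29.0, 3.9, 30.1], [-126.3, -123.0, -119.2], [67.1, 69.7, 72.6]]
stop top 76 [[-28.2, -2.3, 27.2], [-92.6, 11.4, 17.7], [33.1, 35.1, 36.9]]
tab 49 [[-15.2, -2.6, 12.8], [68.8, 74.2, 79.0], [34.6, 37.4, 40.6]]
tab top 39 [[-14.0, -2.6, 12.8], [68.8, 74.0, 79.1], [36.5, 37.7, 40.7]]
front wall top 117 [[-37.4, -34.4, -30.0], [-122.2, -36.8, 116.2], [38.1, 39.6, 41.8]]
cassette tops 181 [[-27.3, -1.4, 25.7], [-109.5, -100.0, -91.6], [66.9, 80.1, 85.0]]
```

View pics/w16.png

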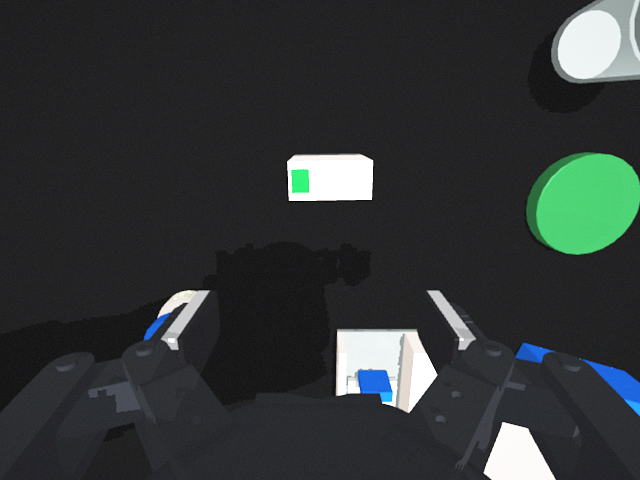

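Emit:
{"method": "arm_command", "body": {"rows": [[0, [0.3, 2.2, -1.5], 0.5], [0, [0.2, 2.2, -2.5], 0.5], [0, [0, 0, -2.5], 0], [0, [0, 0, -0.5], 0], [0, [0, 0, 0], 0]]}}

```text
time_s: 24.08
tool_pos: [509.3, 197.3, 88.2]
tool_rot: [3.14, 0.003, 0.072]
contact_force: [-0.2, -0.4, -0.6]
width: 85.5
```

```bash
python3 cas.py w17
```

```text
[509.32453748 197.32413378  88.24717284] [3.14033909 0.00322146 0.07162863]
wrist px[320. 278.] n 5515 c [510.  200.3] size [56.2 26.8] ang 4.1 z [74.9 76.1 77.2]
```

Emit:
{"method": "arm_command", "body": {"rows": [[0, [0.05, 0.2, -1.5], 0], [0, [0, 0, -1.5], 0], [0, [0, 0, -1], 0], [0, [0, 0, 0], 0], [0, [0, 0, 0], 0]]}}

```text
time_s: 24.6
tool_pos: [511.1, 200.5, 50.3]
tool_rot: [-3.142, -0.0, 0.072]
contact_force: [-0.1, -0.5, 0.3]
width: 85.3
```

Emit:
{"method": "arm_command", "body": {"rows": [[60, [0, 0, 0], 0], [90, [0, 0, 0], 0], [255, [0, 0, 0], 0], [255, [0, 0, 0], 0], [255, [0, 0, 0], 0]]}}

```text
time_s: 25.02
tool_pos: [511.3, 201.1, 50.5]
tool_rot: [-3.141, -0.001, 0.073]
contact_force: [-0.5, -0.8, 6.7]
width: 55.6
```

Emit:
{"method": "arm_command", "body": {"rows": [[255, [0, 0, 0], 0], [255, [0, 0, 0], 0], [255, [0, 0, 0], 0], [255, [0, 0, 0], 0]]}}

```text
time_s: 25.35
tool_pos: [511.2, 201.0, 50.5]
tool_rot: [-3.141, -0.001, 0.073]
contact_force: [-1.5, -0.7, 6.2]
width: 55.7
```

Emit:
{"method": "arm_command", "body": {"rows": [[255, [0, 0, 1], 0], [255, [0, 0, 3], 0], [255, [0, -1, 3.5], 0], [255, [0, -2.5, 2.5], 0], [255, [0.5, -3.2, 0], -0.5]]}}

```text
time_s: 25.77
tool_pos: [517.6, 135.0, 155.5]
tool_rot: [-3.14, -0.007, 0.067]
contact_force: [0.8, 0.5, -1.3]
width: 55.2
```

Emit:
{"method": "arm_command", "body": {"rows": [[255, [1, -3.5, 0], -0.4], [255, [1, -3.5, 0], 0], [255, [1, -3.5, 0], 0], [255, [1, -3.5, 0], 0], [255, [1, -3.5, 0], 0]]}}

```text
time_s: 26.18
tool_pos: [566.0, -43.0, 150.6]
tool_rot: [3.142, -0.001, 0.057]
contact_force: [0.1, 0.7, -1.1]
width: 55.6
```

Emit:
{"method": "arm_command", "body": {"rows": [[255, [1, -3.5, 0], 0], [255, [0.25, -3.5, 0], 0], [255, [0, -3, 0], 0], [255, [0, -1.5, 0], 0], [255, [0, 0, 0], 0]]}}

```text
time_s: 26.6
tool_pos: [578.0, -159.1, 150.0]
tool_rot: [3.141, -0.0, 0.054]
contact_force: [-0.1, -1.1, -1.8]
width: 55.5
```

Emit:
{"method": "arm_command", "body": {"rows": [[255, [0, 0, 0], 0], [255, [0, 0, 0], 0]]}}

```text
time_s: 26.77
tool_pos: [578.3, -155.2, 149.9]
tool_rot: [-3.141, -0.0, 0.058]
contact_force: [-0.3, 0.0, -2.0]
width: 55.2
```

Emit:
{"method": "arm_command", "body": {"rows": [[255, [0.05, 0, -2], 0], [255, [0, 0, -2.5], 0], [255, [0, 0, -2], 0], [255, [0, 0, -1], 0], [255, [0, 0, 0], 0]]}}

```text
time_s: 27.18
tool_pos: [577.6, -154.6, 72.7]
tool_rot: [-3.14, 0.003, 0.059]
contact_force: [0.5, -0.2, -1.4]
width: 55.5
```

Run:
```python
from bay import *
s=telemetry.sense();print(s['tool_rot'],s['tool_pos'],tobay(s['tool_pos']),s['contact_force'])
cam('wrist','w18');cam('scene','s18')
a=cv2.imread('pics/s18.png')[120:300,200:440];cv2.imwrite('pics/s18c.png',cv2.resize(a,None,fx=3.2,fy=3.2,interpolation=cv2.INTER_CUBIC))
```

```text
[-3.14039299e+00  3.09246110e-03  5.86331500e-02] [ 577.61979754 -154.62972081   72.69311768] [ -0.27268239 -69.7232142   72.69311768] [ 0.51769801 -0.17213359 -1.36138706]
```

View pics/w18.png

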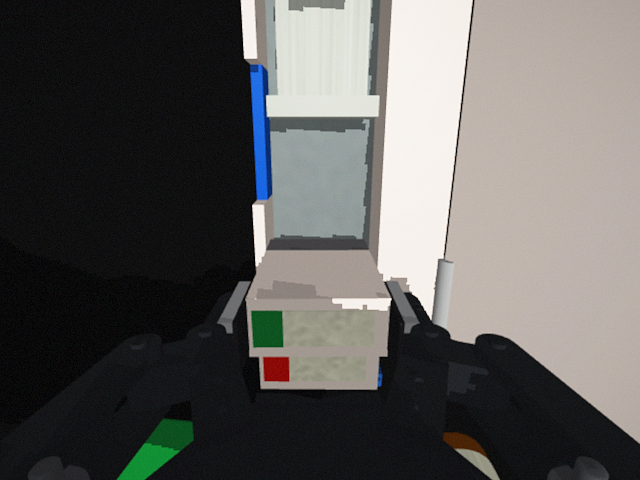

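View pics/s18c.png

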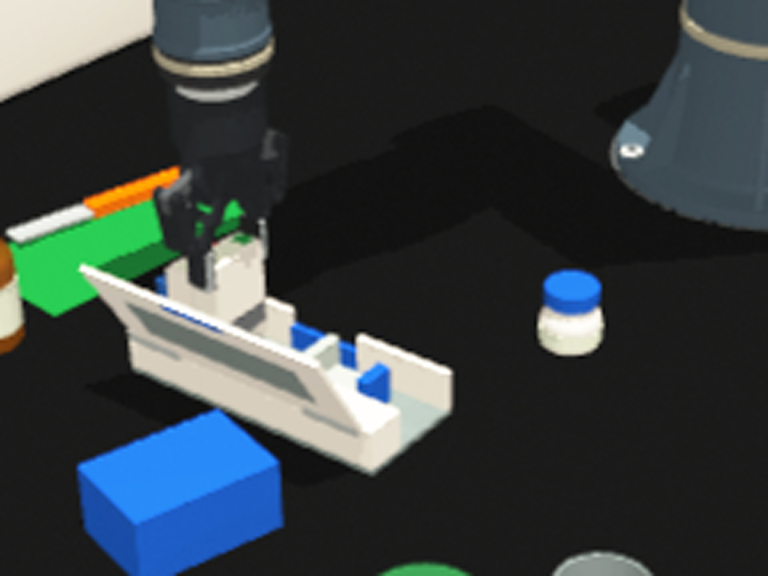

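Emit:
{"method": "arm_command", "body": {"rows": [[255, [0, 0, -1], 0], [255, [0, 0, -0.5], 0], [255, [0, 0, 0], 0], [255, [0, 0, 0], 0]]}}

```text
time_s: 27.62
tool_pos: [578.6, -156.1, 59.4]
tool_rot: [-3.141, 0.0, 0.057]
contact_force: [-0.2, 0.5, -2.0]
width: 55.3
```

Emit:
{"method": "arm_command", "body": {"rows": [[255, [0, 0, -0.2], 0], [255, [0, 0, -0.1], 0], [255, [0, 0, 0], 0], [255, [0, 0, 0], 0]]}}

```text
time_s: 27.95
tool_pos: [578.8, -156.2, 56.6]
tool_rot: [-3.142, -0.0, 0.057]
contact_force: [1.5, -0.2, -1.8]
width: 55.3
```

Emit:
{"method": "arm_command", "body": {"rows": [[255, [0, 0, -0.1], 0], [255, [0, 0, -0.05], 0], [255, [0, 0, 0], 0]]}}

```text
time_s: 28.2
tool_pos: [578.9, -156.2, 55.6]
tool_rot: [3.141, -0.001, 0.057]
contact_force: [-2.7, 0.3, 5.7]
width: 55.3
```

Emit:
{"method": "arm_command", "body": {"rows": [[100, [0, 0, 0], 0], [40, [0, 0, 0], 0], [20, [0, 0, 0], 0], [20, [0, 0, 0], 0], [20, [0, 0, 1], 0]]}}

```text
time_s: 28.62
tool_pos: [577.7, -155.9, 63.7]
tool_rot: [-3.141, 0.003, 0.057]
contact_force: [0.6, 0.6, -1.0]
width: 78.7
```

Emit:
{"method": "arm_command", "body": {"rows": [[20, [0, 0, 3], 0], [10, [0, 0, 3.5], 0], [0, [0, 2, 3], 0], [0, [-0.5, 3, 1], 0], [0, [-0.5, 3.5, 0], 0]]}}

```text
time_s: 29.03
tool_pos: [570.3, -71.5, 174.0]
tool_rot: [3.14, -0.006, 0.055]
contact_force: [1.4, 0.4, 0.5]
width: 85.3
```

Emit:
{"method": "arm_command", "body": {"rows": [[0, [-0.7, 3.8, 0], 0], [0, [-0.7, 3.8, 0], 0], [0, [-0.7, 3.8, 0], 0], [0, [-0.7, 3.8, 0], 0], [0, [-0.7, 3.8, 0], 0]]}}

```text
time_s: 29.45
tool_pos: [533.2, 120.6, 171.0]
tool_rot: [-3.141, -0.001, 0.057]
contact_force: [0.1, 0.1, 1.5]
width: 85.4
```

Emit:
{"method": "arm_command", "body": {"rows": [[0, [-0.7, 3.8, 0], 0], [0, [-0.7, 3.8, 0], -1], [0, [-0.7, 3.8, 0], -2], [0, [0, 3.8, 0], -2], [0, [0, 3.8, 0], -2]]}}

```text
time_s: 29.87
tool_pos: [512.1, 310.9, 171.1]
tool_rot: [-3.141, -0.001, -0.066]
contact_force: [1.3, -0.8, 0.5]
width: 85.4
```

Emit:
{"method": "arm_command", "body": {"rows": [[0, [0, 3.5, 0], 0], [0, [0, 0, 0], 0], [0, [0, 0, 0], 0]]}}

```text
time_s: 30.12
tool_pos: [512.3, 345.5, 170.2]
tool_rot: [-3.142, -0.0, -0.062]
contact_force: [-1.0, -0.8, -0.5]
width: 85.4
```

```bash
python3 cas.py w19; python3 bay.py w19b|tail -7
```

```text
[512.33841399 345.53308557 170.18676951] [-3.14158670e+00 -3.62394836e-05 -6.22609424e-02]
wrist px[311. 163.] n 3098 c [510.7 398. ] size [26.1 55.9] ang 84.9 z [74.8 76.  77.3]
cassette tops none
endwall top 45 [[-29.5, -5.6, 30.2], [-126.4, -123.2, -118.0], [67.1, 69.4, 72.4]]
stop top 61 [[-27.7, -1.9, 27.1], [-62.9, 12.7, 17.8], [33.3, 35.1, 37.3]]
tab 46 [[-15.0, -2.7, 12.7], [68.8, 74.0, 79.1], [33.7, 37.5, 41.4]]
tab top 37 [[-13.4, -2.2, 12.8], [68.7, 74.2, 79.1], [36.6, 38.1, 41.4]]
front wall top 105 [[-37.2, -34.1, -30.8], [-119.1, -36.6, 117.2], [38.1, 40.1, 41.9]]
cassette tops 434 [[-27.8, -1.3, 25.7], [-108.8, -84.4, -62.7], [67.8, 80.3, 85.2]]
```

View pics/w19.png

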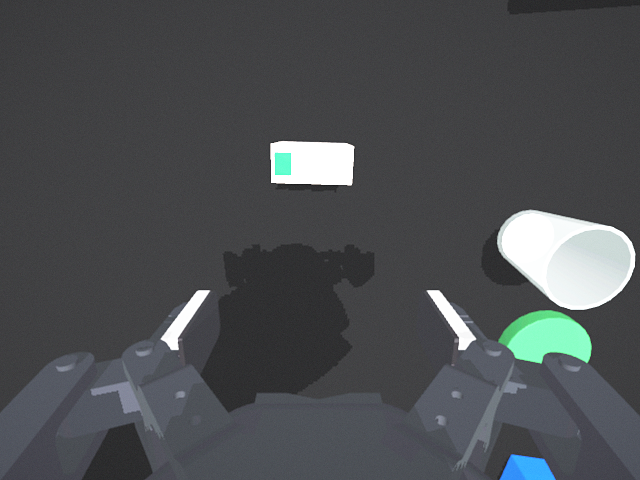

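Emit:
{"method": "arm_command", "body": {"rows": [[0, [0, 2.6, -1.5], -0.8], [0, [-0.1, 2.5, -2.5], -0.7], [0, [0, 0, -2.5], 0], [0, [0, 0, -1.5], 0], [0, [0, 0, 0], 0]]}}

```text
time_s: 30.73
tool_pos: [510.5, 392.9, 86.8]
tool_rot: [3.138, 0.004, -0.092]
contact_force: [-0.7, -0.6, -0.5]
width: 85.5
```

```bash
python3 cas.py w20
```

```text
[510.47578439 392.94241783  86.82990554] [ 3.13809762  0.00360611 -0.09204053]
wrist px[318. 275.] n 5724 c [510.6 397.9] size [27.3 56.3] ang 84.8 z [74.9 76.1 77.1]
top px[163. 279.] n 183 c [510.5 394. ] size [26.2 54.8] ang 87.3 z [73.7 75.5 77.8]
```

Emit:
{"method": "arm_command", "body": {"rows": [[0, [0, 0.1, -1.5], 0], [0, [0, 0, -1.5], 0], [0, [0, 0, -1], 0], [0, [0, 0, 0], 0], [0, [0, 0, 0], 0]]}}

```text
time_s: 31.25
tool_pos: [512.1, 395.6, 50.9]
tool_rot: [-3.141, -0.0, -0.092]
contact_force: [-0.0, 0.7, 0.4]
width: 85.5
```

Emit:
{"method": "arm_command", "body": {"rows": [[60, [0, 0, 0], 0], [90, [0, 0, 0], 0], [255, [0, 0, 0], 0], [255, [0, 0, 0], 0], [255, [0, 0, 0], 0]]}}

```text
time_s: 31.67
tool_pos: [512.2, 396.2, 51.1]
tool_rot: [-3.141, -0.001, -0.091]
contact_force: [-0.8, -0.6, 6.5]
width: 55.4
```

Emit:
{"method": "arm_command", "body": {"rows": [[255, [0, 0, 0], 0], [255, [0, 0, 0], 0], [255, [0, 0, 0], 0], [255, [0, 0, 0], 0]]}}

```text
time_s: 32.0
tool_pos: [512.2, 396.2, 51.1]
tool_rot: [-3.141, -0.001, -0.091]
contact_force: [-0.9, -0.4, 5.8]
width: 55.5
```

Emit:
{"method": "arm_command", "body": {"rows": [[255, [0, 0, 1], 0], [255, [0, 0, 3], 0], [255, [0, -1, 3.5], 1], [255, [0, -2.5, 2.5], 1.5], [255, [0.5, -3.5, 0], 1.5]]}}

```text
time_s: 32.42
tool_pos: [518.2, 328.2, 156.3]
tool_rot: [-3.137, -0.007, -0.017]
contact_force: [2.3, 0.7, -1.3]
width: 55.5
```

Emit:
{"method": "arm_command", "body": {"rows": [[255, [0.5, -3.8, 0], 1.5], [255, [0.5, -3.8, 0], 1.5], [255, [0.5, -3.8, 0], 1.4], [255, [0.5, -3.8, 0], 0], [255, [0.5, -3.8, 0], 0]]}}

```text
time_s: 32.83
tool_pos: [541.8, 134.1, 151.1]
tool_rot: [-3.141, -0.001, 0.056]
contact_force: [0.6, 0.4, -0.7]
width: 55.5
```

Emit:
{"method": "arm_command", "body": {"rows": [[255, [0.7, -3.8, 0], 0], [255, [0.7, -3.8, 0], 0], [255, [0.7, -3.8, 0], 0], [255, [0.7, -3.8, 0], 0], [255, [0.7, -3.8, 0], 0]]}}

```text
time_s: 33.25
tool_pos: [576.9, -56.1, 151.2]
tool_rot: [3.141, -0.001, 0.055]
contact_force: [0.6, 0.4, -0.7]
width: 55.3
```

Emit:
{"method": "arm_command", "body": {"rows": [[255, [0, -3.5, 0], 0], [255, [0, -2.5, 0], 0], [255, [0, -1.4, 0], 0], [255, [0, 0, 0], 0], [255, [0, 0, 0], 0]]}}

```text
time_s: 33.67
tool_pos: [576.8, -128.2, 150.5]
tool_rot: [-3.141, -0.0, 0.054]
contact_force: [-0.5, 0.2, -1.4]
width: 55.2
```

Emit:
{"method": "arm_command", "body": {"rows": [[255, [0, 0, 0], 0], [255, [0, 0, 0], 0]]}}

```text
time_s: 33.83
tool_pos: [576.9, -126.8, 150.3]
tool_rot: [-3.141, -0.0, 0.057]
contact_force: [-0.6, 0.4, -1.9]
width: 55.5
```

Emit:
{"method": "arm_command", "body": {"rows": [[255, [0, 0, -2], 0], [255, [0, 0, -2.5], 0], [255, [0, 0, -2], 0], [255, [0, 0, -1], 0], [255, [0, 0, 0], 0]]}}

```text
time_s: 34.25
tool_pos: [576.0, -127.0, 73.3]
tool_rot: [-3.141, 0.002, 0.057]
contact_force: [0.2, 0.6, -0.2]
width: 55.7
```

Run:
```python
from bay import *
s=telemetry.sense();print(s['tool_rot'],s['tool_pos'],tobay(s['tool_pos']),s['contact_force'])
cam('wrist','w21')
```

```text
[-3.14066108e+00  2.39077365e-03  5.66908752e-02] [ 575.98192189 -126.95795646   73.27555535] [ -0.36332467 -42.00316797  73.27555535] [ 0.21314375  0.5868489  -0.2486254 ]
```

View pics/w21.png

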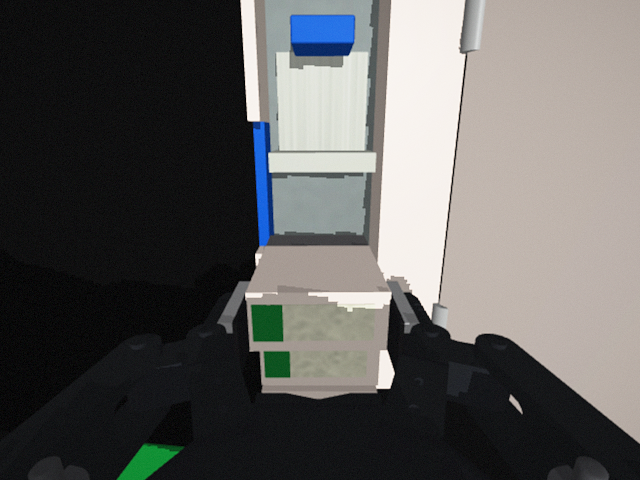

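Emit:
{"method": "arm_command", "body": {"rows": [[255, [0, 0, -1], 0], [255, [0, 0, -0.5], 0], [255, [0, 0, 0], 0], [255, [0, 0, 0], 0]]}}

```text
time_s: 34.63
tool_pos: [576.7, -128.1, 60.1]
tool_rot: [3.142, 0.0, 0.055]
contact_force: [1.3, 0.2, 0.2]
width: 55.6
```

Emit:
{"method": "arm_command", "body": {"rows": [[255, [0, 0, -0.2], 0], [255, [0, 0, -0.1], 0], [255, [0, 0, -0.1], 0], [255, [0, 0, 0], 0], [255, [0, 0, 0], 0]]}}

```text
time_s: 35.05
tool_pos: [576.9, -128.2, 56.2]
tool_rot: [3.141, -0.0, 0.055]
contact_force: [-0.7, 0.4, 1.1]
width: 55.6
```

Emit:
{"method": "arm_command", "body": {"rows": [[100, [0, 0, 0], 0], [40, [0, 0, 0], 0], [20, [0, 0, 0], 0], [20, [0, 0, 0], 0], [20, [0, 0, 1], 0]]}}

```text
time_s: 35.47
tool_pos: [575.7, -127.9, 64.7]
tool_rot: [-3.141, 0.003, 0.055]
contact_force: [-0.4, 0.1, -0.7]
width: 78.5
```

Emit:
{"method": "arm_command", "body": {"rows": [[20, [0, 0, 3], 0], [20, [0, 0, 3], 0], [150, [-0.2, 3, 0], 0], [255, [-0.2, 3.5, 0], 0], [255, [-0.2, 3.5, 0], 0]]}}

```text
time_s: 35.88
tool_pos: [571.0, -27.5, 127.4]
tool_rot: [3.142, -0.002, 0.054]
contact_force: [0.4, 0.7, -0.9]
width: 43.9
```

Emit:
{"method": "arm_command", "body": {"rows": [[255, [-0.2, 3.3, 0], 0], [255, [0, 1.7, 0], 0], [255, [0, 0, 0], 0], [255, [0, 0, 0], 0], [255, [0, 0, 0], 0]]}}

```text
time_s: 36.3
tool_pos: [568.9, 21.4, 126.5]
tool_rot: [3.141, -0.0, 0.055]
contact_force: [0.5, -0.3, 0.2]
width: -0.1
```

```bash
python3 bay.py w22;python3 - <<'E'
from bay import *
s=telemetry.sense();print(s['tool_rot'],s['tool_pos'],tobay(s['tool_pos']),s['width'])
E
```

```text
[568.92342933  21.36683795 126.48208794]
endwall top none
stop top 50 [[-14.1, -0.2, 5.7], [-29.4, -28.5, 78.0], [33.4, 35.8, 37.5]]
tab 850 [[-13.2, 1.4, 15.4], [73.3, 83.3, 84.0], [13.2, 35.9, 39.6]]
tab top 420 [[-13.3, 1.4, 15.4], [72.8, 80.3, 83.8], [36.9, 38.7, 39.9]]
front wall top 960 [[-36.0, -33.1, -30.1], [40.2, 86.2, 125.9], [38.5, 39.7, 41.0]]
cassette tops none
endwall top 53 [[-28.9, 2.0, 30.3], [-126.1, -123.3, -119.4], [67.2, 69.1, 72.7]]
stop top 7 [[-29.0, -7.9, 22.7], [-89.1, -32.7, -32.0], [33.6, 34.4, 36.8]]
tab none
tab top none
front wall top 66 [[-37.2, -33.7, -29.2], [-123.6, -80.7, -36.7], [38.1, 40.0, 41.9]]
cassette tops 672 [[-27.8, -1.6, 25.7], [-108.2, -71.1, -32.5], [68.5, 80.4, 84.6]]
[ 3.14147203e+00 -2.01557092e-04  5.42451860e-02] [568.89691602  20.89292112 126.25816444] [  0.81597515 106.01267091 126.25816444] -0.03618609222496402
```

View pics/w22.png

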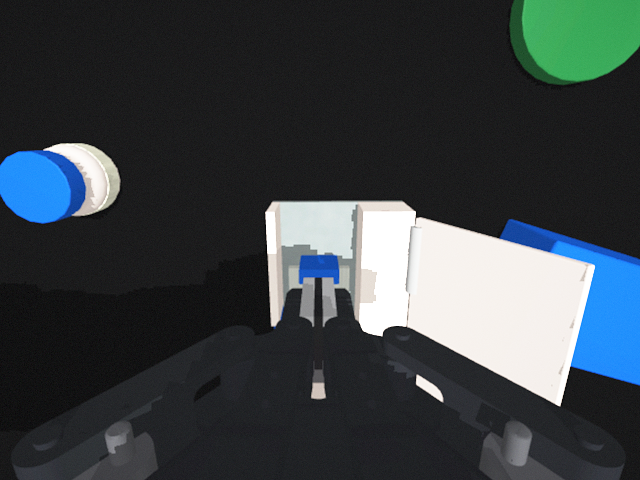

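Emit:
{"method": "arm_command", "body": {"rows": [[255, [0, 0, -3], 0], [255, [0, 0, -3], 0], [255, [0, 0, -2.5], 0], [255, [0, 0, -1.5], 0], [255, [0, 0, -0.3], 0]]}}

```text
time_s: 36.82
tool_pos: [566.9, 20.8, 20.3]
tool_rot: [-3.142, 0.004, 0.054]
contact_force: [-0.8, 0.1, -0.3]
width: -0.0
```

Emit:
{"method": "arm_command", "body": {"rows": [[255, [0, 0, 0], 0], [255, [0, -0.6, 0], 0], [255, [0, -0.4, 0], 0], [255, [0, -0.3, 0], 0], [255, [0, -0.3, 0], 0]]}}

```text
time_s: 37.23
tool_pos: [569.5, 5.4, 24.0]
tool_rot: [-3.141, -0.002, 0.055]
contact_force: [1.3, 2.4, 1.5]
width: -0.0
```

Emit:
{"method": "arm_command", "body": {"rows": [[255, [0, -0.5, 0], 0], [255, [0.05, -0.5, 0], 0], [255, [0, -0.5, 0], 0], [255, [0.05, -0.5, 0], 0], [255, [0, -0.5, 0], 0]]}}

```text
time_s: 37.65
tool_pos: [569.8, -19.7, 23.0]
tool_rot: [-3.142, -0.0, 0.055]
contact_force: [0.9, 0.6, -0.3]
width: -0.0
```

Emit:
{"method": "arm_command", "body": {"rows": [[255, [0.05, -0.3, 0], 0], [255, [0, -0.3, 0], 0], [255, [0, -0.2, 0], 0], [255, [0, -0.2, 0], 0], [255, [0, -0.1, 0], 0]]}}

```text
time_s: 38.07
tool_pos: [570.3, -30.3, 23.0]
tool_rot: [3.142, -0.0, 0.055]
contact_force: [1.2, 0.5, -0.5]
width: 0.1
```

```bash
python3 bay.py w23;python3 - <<'E'
from bay import *
cam('scene','s23')
a=cv2.imread('pics/s23.png')[120:300,200:440];cv2.imwrite('pics/s23c.png',cv2.resize(a,None,fx=3.2,fy=3.2,interpolation=cv2.INTER_CUBIC))
E
```

```text
[570.3405664  -30.32365545  23.00648541]
endwall top none
stop top 293 [[-14.1, -0.9, 12.0], [62.0, 63.1, 66.9], [33.1, 35.3, 37.4]]
tab none
tab top none
front wall top 3125 [[-36.0, -32.9, -30.0], [52.0, 93.3, 125.7], [38.4, 39.8, 41.0]]
cassette tops 8902 [[-28.4, 2.1, 28.5], [47.6, 66.7, 72.1], [66.3, 78.1, 89.2]]
endwall top 51 [[-29.2, -0.9, 30.0], [-126.2, -123.1, -119.0], [67.6, 70.1, 72.0]]
stop top none
tab none
tab top none
front wall top 37 [[-37.0, -33.3, -29.0], [-122.4, -101.3, -84.6], [38.2, 40.1, 41.9]]
cassette tops 291 [[-27.2, -3.2, 25.3], [-109.5, -93.3, -75.5], [68.3, 80.4, 84.5]]
```

View pics/s23c.png

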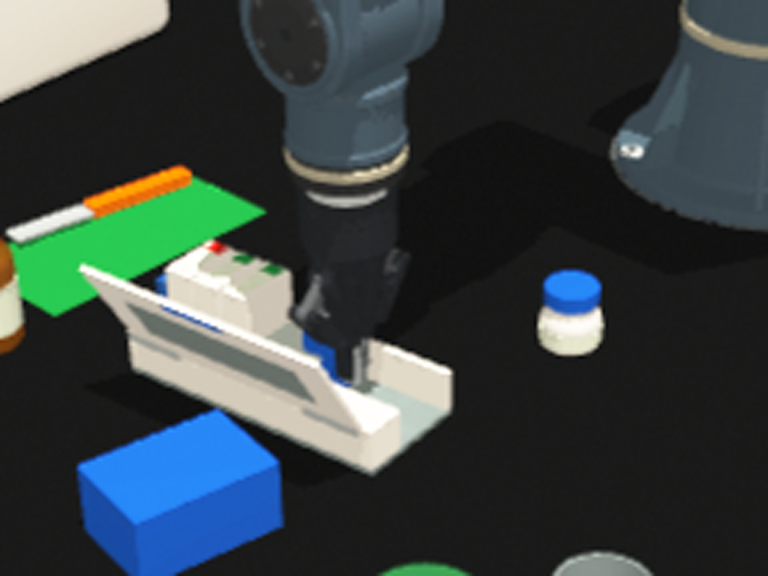

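Emit:
{"method": "arm_command", "body": {"rows": [[255, [0, -0.15, 0], 0], [255, [0, -0.15, 0], 0], [255, [0, -0.15, 0], 0], [255, [0, -0.15, 0], 0], [255, [0, 0, 0], 0]]}}

```text
time_s: 38.63
tool_pos: [570.3, -36.4, 23.0]
tool_rot: [-3.142, -0.0, 0.055]
contact_force: [0.5, 1.6, 0.4]
width: 0.2
```

Emit:
{"method": "arm_command", "body": {"rows": [[255, [0.02, -0.1, 0], 0], [255, [0, -0.1, 0], 0], [255, [0, -0.1, 0], 0], [255, [0, 0, 0], 0]]}}

```text
time_s: 38.97
tool_pos: [570.5, -39.3, 23.0]
tool_rot: [3.142, 0.0, 0.055]
contact_force: [0.6, 1.9, -0.0]
width: -0.2
```

Emit:
{"method": "arm_command", "body": {"rows": [[255, [0, -0.1, 0], 0], [255, [0, 0, 0], 0], [255, [0, 0, 0], 0]]}}

```text
time_s: 39.22
tool_pos: [570.5, -39.8, 23.0]
tool_rot: [-3.141, -0.0, 0.056]
contact_force: [0.8, 5.4, 0.1]
width: -0.1
```

Emit:
{"method": "arm_command", "body": {"rows": [[255, [0, -0.1, 0], 0], [255, [0, 0, 0], 0], [255, [0, 0, 0], 0]]}}

```text
time_s: 39.47
tool_pos: [570.5, -39.8, 23.1]
tool_rot: [-3.139, -0.0, 0.056]
contact_force: [0.5, 13.1, 1.1]
width: 0.1
```

Run:
```python
from bay import *
s=telemetry.sense();print(s['contact_force'],tobay(s['tool_pos']))
cam('scene','s24');cam('top','t24')
a=cv2.imread('pics/s24.png')[170:280,210:330];cv2.imwrite('pics/s24c.png',cv2.resize(a,None,fx=5,fy=5,interpolation=cv2.INTER_CUBIC))
```

```text
[ 0.54001511 13.10940204  1.14548722] [-0.97411738 45.30546269 23.07242331]
```

View pics/s24c.png

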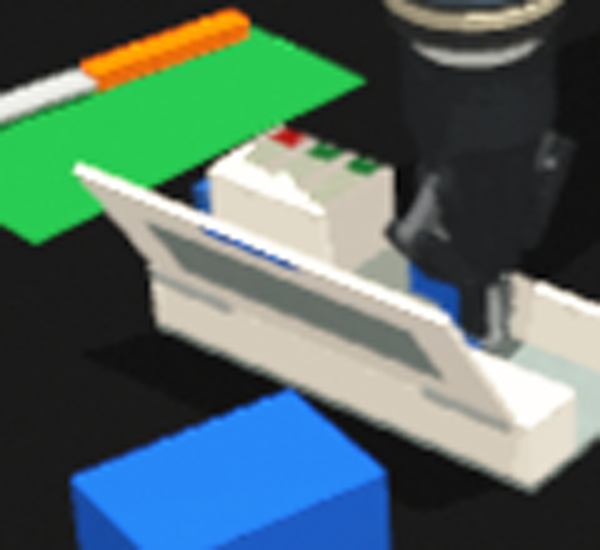

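The push force rose to 13 N with the stop no longer moving, so the row is snug. I'll back off and check.

Emit:
{"method": "arm_command", "body": {"rows": [[255, [0, 0.2, 0], 0], [255, [0, 0.5, 0], 0], [255, [0, 1, 0], 0], [255, [0, 0, 3], 0], [255, [0, 0, 4], 0]]}}

```text
time_s: 39.98
tool_pos: [568.0, -23.2, 91.0]
tool_rot: [-3.141, 0.006, 0.056]
contact_force: [0.6, 0.4, -0.1]
width: -0.3
```

Emit:
{"method": "arm_command", "body": {"rows": [[255, [-1, 0, 4], 0], [255, [-3, 0, 4], 0], [255, [-3, 0, 3], 0], [255, [-3, -1, 2], 0], [255, [-3, -1, 0], 0]]}}

```text
time_s: 40.4
tool_pos: [446.5, -43.8, 219.6]
tool_rot: [3.14, -0.006, 0.056]
contact_force: [0.3, -1.0, 1.2]
width: -0.1
```

Emit:
{"method": "arm_command", "body": {"rows": [[0, [-2, 1, 0], 7], [0, [-2, 1, 0], 7], [0, [0, 0, 0], 7], [0, [0, 0, 0], 7], [0, [0, 0, 0], 7]]}}

```text
time_s: 40.82
tool_pos: [405.8, -23.7, 216.1]
tool_rot: [3.141, -0.0, 0.673]
contact_force: [0.3, 0.9, 0.6]
width: 60.2
```

Emit:
{"method": "arm_command", "body": {"rows": [[0, [0, -2, 0], 7], [0, [0, -2, 0], 7], [0, [0, -2, 0], 7], [0, [0, -2, 0], 7], [0, [0, 0, 0], 7]]}}

```text
time_s: 41.23
tool_pos: [406.0, -106.2, 215.8]
tool_rot: [3.141, 0.001, 1.281]
contact_force: [0.6, -0.1, 0.6]
width: 85.5
```

Emit:
{"method": "arm_command", "body": {"rows": [[0, [0, 0, 0], 7], [0, [0, 0, 0], 7], [0, [0, 0, 0], 5], [0, [0, 0, 0], 0], [0, [0, 0, 0], 0]]}}

```text
time_s: 41.65
tool_pos: [406.0, -103.9, 215.8]
tool_rot: [3.142, 0.0, 1.606]
contact_force: [0.5, 0.3, -0.7]
width: 85.2
```

```bash
python3 bay.py w25; python3 chk.py; python3 lid.py; python3 -c "
from chk import *
toolmat('top','t25');cam('scene','s25')
a=cv2.imread('pics/t25.png')[200:300,290:510];cv2.imwrite('pics/t25c.png',cv2.resize(a,None,fx=3.5,fy=3.5,interpolation=cv2.INTER_CUBIC))"
```

```text
[ 406.02388318 -103.8945386   215.84257296]
endwall top 166 [[-30.1, -15.2, 15.4], [-123.4, -120.9, -114.0], [67.3, 69.8, 72.4]]
stop top 405 [[-26.8, 0.2, 27.7], [-37.6, -32.5, -27.6], [34.2, 36.0, 37.1]]
tab 400 [[-14.9, -8.1, 14.5], [22.3, 28.3, 34.1], [13.9, 38.3, 40.2]]
tab top 257 [[-14.6, -0.9, 15.0], [22.9, 28.4, 34.1], [37.4, 38.9, 40.3]]
front wall top 919 [[-36.7, -32.9, -28.1], [-117.8, -55.4, 90.6], [38.2, 39.9, 41.5]]
cassette tops 3241 [[-28.9, -12.5, 20.5], [-108.6, -78.7, -37.8], [66.9, 81.1, 82.6]]
endwall top 17 [[11.4, 21.9, 30.2], [-125.5, -122.8, -119.3], [67.5, 70.6, 72.2]]
stop top 54 [[-24.0, 2.0, 25.7], [-40.4, -35.8, -30.5], [33.3, 35.6, 37.4]]
tab 49 [[-15.2, -1.3, 11.3], [21.2, 26.9, 31.4], [26.5, 38.2, 41.2]]
tab top 36 [[-14.8, -0.2, 11.4], [21.6, 25.9, 30.9], [36.6, 38.9, 41.3]]
front wall top 59 [[-37.4, -34.5, -31.5], [35.7, 76.2, 121.7], [38.1, 39.6, 41.7]]
cassette tops 69 [[-3.5, 15.7, 26.1], [-105.2, -45.7, -40.3], [66.9, 80.5, 84.6]]
tool n 2183 c [ 483.6 -420.2] size [ 24.6 191.6] ang 78.6 z [ 7.4 11.8 15.3]
mat n 17946 c [ 507.4 -374.6] size [133.7 254.2] ang 86.6 z [1.6 2.9 4.1]
scene 730 angle 2.064858676530661 x at z41 79.04342014452627 top z 132.88026701191507
top 1737 angle 2.09501983057761 x at z41 68.00418714488056 top z 135.71590861225508
tool n 88 c [ 552.5 -437.8] size [21.7 45.7] ang 86.4 z [ 8.7 11.9 15.8]
mat n 958 c [ 505.4 -377. ] size [127.9 248.5] ang 86.5 z [-1.2  2.7  6.6]
```

View pics/w25.png

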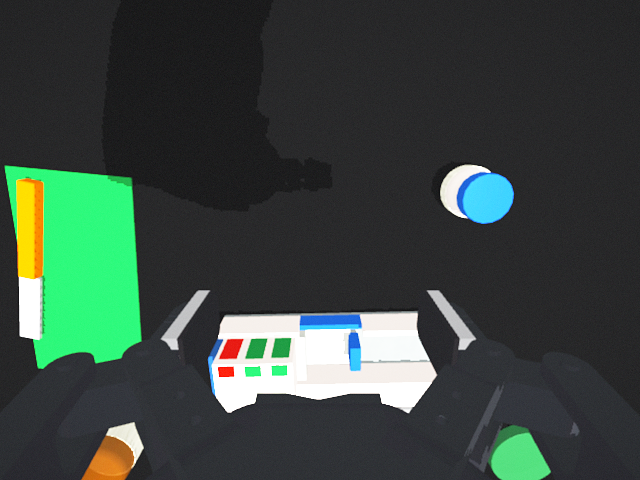

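View pics/t25c.png

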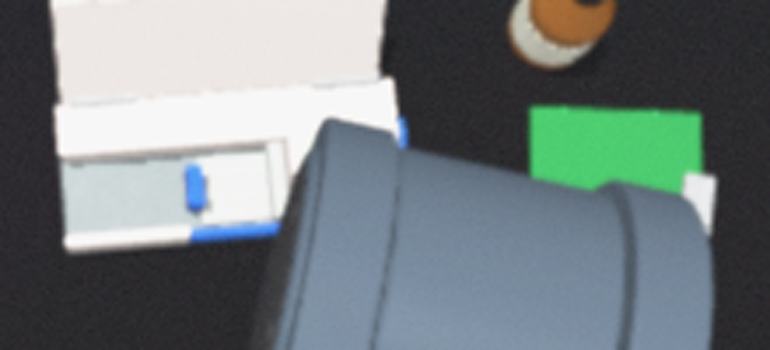

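View pics/s25.png

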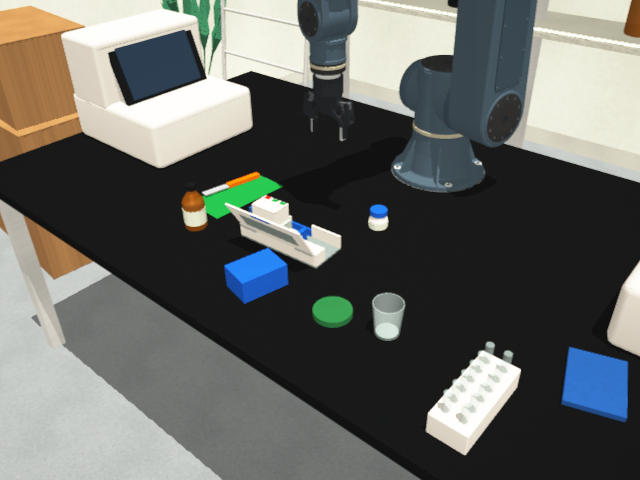

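The row is snug: the stop face is at y ≈ -39 mm, and -117 + 3×26 = -39. But the tool has been knocked, and its tip now hangs over the mat's edge near y = -430, so I need to re-lay it.

Emit:
{"method": "arm_command", "body": {"rows": [[0, [0.5, -3.5, 1], 0], [0, [0.5, -3.5, 1], 0], [0, [0, -3.5, 1], 0], [0, [0, -3.5, 0], 0], [0, [0, -3.5, 0], 0]]}}

```text
time_s: 42.42
tool_pos: [416.0, -281.1, 246.4]
tool_rot: [3.141, 0.001, 1.608]
contact_force: [1.5, 0.1, -0.1]
width: 85.6
```

Emit:
{"method": "arm_command", "body": {"rows": [[0, [0.5, -3.5, 0], 0], [0, [0.5, -3.5, 0], 0], [0, [0, -3.5, 0], 0], [0, [0, -2.5, 0], 0], [0, [0, 0, 0], 0]]}}

```text
time_s: 42.83
tool_pos: [425.3, -413.1, 244.5]
tool_rot: [-3.14, -0.0, 1.605]
contact_force: [-0.8, -0.4, 0.0]
width: 85.4
```

```bash
cat > chk2.py <<'E'
from h import *
from m import rect
import sys
c=cam('wrist',sys.argv[1]); P=pts(c);s=telemetry.sense();print(s['tool_pos'],s['tool_rot'][2])
z=P[...,2];hsv=cv2.cvtColor(c['img'],cv2.COLOR_BGR2HSV);v=np.mgrid[0:480,0:640][0]
m=(z>8)&(z<20)&(P[...,1]<-300)&(P[...,1]>-520)&(P[...,0]>340)&(P[...,0]<650)&(v<420)&(hsv[...,2]>60)&(((hsv[...,0]<26)&(hsv[...,1]>120))|(hsv[...,1]<80))
k,l,st,ce=cv2.connectedComponentsWithStats(m.astype(np.uint8))
for i in range(1,k):
    if st[i,4]>150: rect(P[l==i],'tool part px%s'%ce[i].round())
o=m&(hsv[...,1]>120);b=m&(hsv[...,1]<80)
rect(P[o&(z>14)],'handle');rect(P[b&(z<14)],'blade')
g=(hsv[...,0]>50)&(hsv[...,0]<75)&(hsv[...,1]>150)&(abs(z-3)<4)&(P[...,0]<645)&(P[...,1]<-280)&(v<420)
r=rect(P[g],'mat');print(cv2.boxPoints(r).round(0).tolist())
E
python3 chk2.py w26
```

```text
[ 425.52226931 -411.07776693  244.76933422] 1.6056922980317876
tool part px[307. 260.] n 1795 c [ 483.4 -419.9] size [ 22.  190.2] ang 78.4 z [10.9 12.6 17.5]
handle n 758 c [ 443.7 -411.8] size [ 17.9 109.1] ang 78.5 z [15.1 16.6 17.9]
blade n 1065 c [ 537.  -430.8] size [22.  80.9] ang 78.4 z [10.7 11.8 13.1]
mat n 17982 c [ 507.6 -373.1] size [132.2 253.6] ang 86.4 z [1.5 2.8 4.1]
[[377.0, -431.0], [630.0, -447.0], [638.0, -315.0], [385.0, -299.0]]
```

View pics/w26.png

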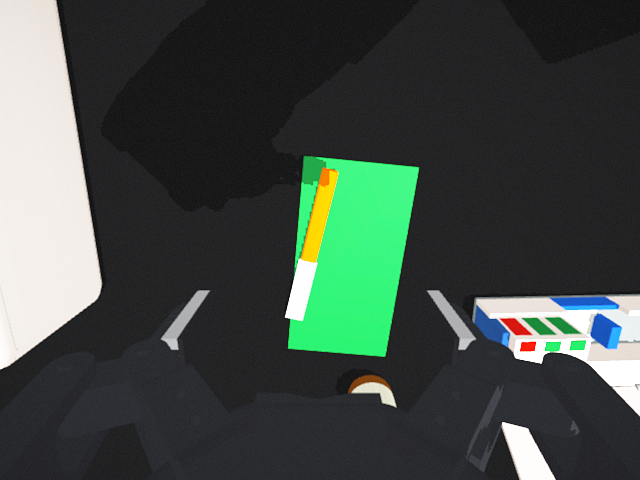

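Emit:
{"method": "arm_command", "body": {"rows": [[0, [1, -0.1, -3.5], -5], [0, [1, -0.2, -3.5], -5], [0, [0.9, 0, -3.5], -3.6], [0, [0, 0, -3.5], 0], [0, [0, 0, -3.5], 0]]}}

```text
time_s: 43.3
tool_pos: [455.5, -410.9, 69.4]
tool_rot: [3.141, -0.0, 1.372]
contact_force: [0.2, -0.9, -0.3]
width: 85.8
```

Emit:
{"method": "arm_command", "body": {"rows": [[0, [0, 0, -2.5], 0], [0, [0, 0, -2], 0], [0, [0, 0, -1.0], 0], [0, [0, 0, -0.4], 0], [0, [0, 0, 0], 0]]}}

```text
time_s: 43.72
tool_pos: [455.1, -411.7, 11.8]
tool_rot: [-3.141, -0.0, 1.372]
contact_force: [-0.3, -0.5, -0.6]
width: 85.1
```

```bash
python3 chk2.py w27
```

```text
[ 455.49260255 -412.17948989   12.76522484] 1.3715530546582508
tool part px[311. 287.] n 5728 c [ 451.3 -412.4] size [ 21.7 124.3] ang 77.9 z [11.7 16.6 17.7]
handle n 4954 c [ 443.7 -411.3] size [ 18.  108.8] ang 78.6 z [15.4 16.7 17.8]
blade n 736 c [ 504.7 -423.9] size [21.7 15.1] ang 78.5 z [11.  11.9 12.8]
mat n 59948 c [ 460.1 -369.7] size [132.5 158.2] ang 86.5 z [1.8 2.9 3.8]
[[377.0, -431.0], [535.0, -441.0], [543.0, -308.0], [385.0, -299.0]]
```

View pics/w27.png

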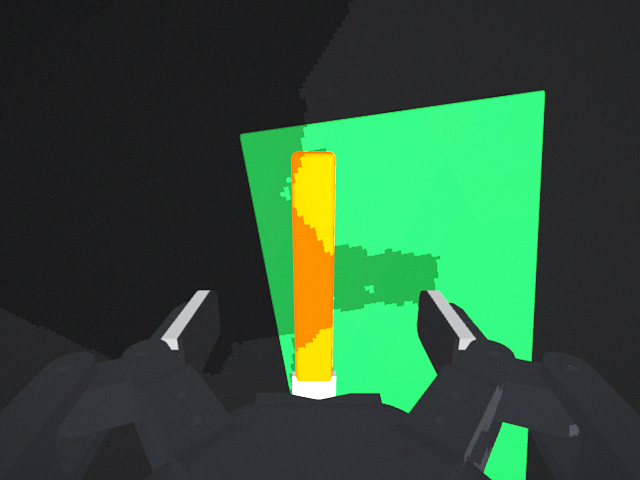

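Emit:
{"method": "arm_command", "body": {"rows": [[0, [0, -0.15, -0.5], 0], [120, [0, 0, 0], 0], [255, [0, 0, 0], 0], [255, [0, 0, 0], 0], [255, [0, 0, 0], 0]], "squeeze": 60}}

```text
time_s: 44.18
tool_pos: [455.2, -413.8, 7.2]
tool_rot: [3.141, 0.0, 1.371]
contact_force: [0.0, 0.2, 0.4]
width: 38.9
```

Emit:
{"method": "arm_command", "body": {"rows": [[255, [0, 0, 0], 0], [255, [0, 0, 0], 0], [255, [0, 0, 0], 0], [255, [0, 0, 1], 0], [255, [0, 0, 1], 0]]}}

```text
time_s: 44.6
tool_pos: [454.7, -413.3, 27.2]
tool_rot: [-3.141, -0.001, 1.371]
contact_force: [0.6, -0.7, -0.4]
width: 15.8
```

Emit:
{"method": "arm_command", "body": {"rows": [[255, [0.7, 1.4, 0], 3], [255, [0.7, 1.4, 0], 3], [255, [0.6, 1.2, 0], 3], [255, [0, 0, 0], 0], [255, [0, 0, 0], 0]]}}

```text
time_s: 45.02
tool_pos: [475.5, -373.6, 27.7]
tool_rot: [3.141, 0.001, 1.529]
contact_force: [-0.3, -0.1, -1.4]
width: 15.8
```

```bash
python3 tool.py
```

```text
tcp [ 475.5 -373.6   27.7] yaw 1.529
wrist handle n 8440 x -66.3 53.7 z fit [8.0000e-04 9.2079e+00] y fit [-2.090000e-02 -3.733801e+02] y ext [-382.5 -362.1]
wrist blade n 468 x 45.0 78.2 z fit [-0.9776 53.0187] 4.7 y [   0.467 -398.591]
scene handle n 169 x -96.2 46.4 z fit [0.0481 5.3794] y fit [-1.230000e-02 -3.716858e+02] y ext [-394.5 -358.1]
scene blade n 126 x 47.3 125.5 z fit [0.0104 2.3282] 3.7 y [-1.20000e-02 -3.76313e+02]
```

Level and centred over the mat. Lowering to it.

Emit:
{"method": "arm_command", "body": {"rows": [[255, [0, 0, -1], 0], [255, [0, 0, -0.7], 0], [255, [0, 0, 0], 0], [255, [0, 0, 0], 0], [255, [0, 0, 0], 0]]}}

```text
time_s: 45.53
tool_pos: [474.8, -373.7, 9.6]
tool_rot: [-3.141, -0.0, 1.528]
contact_force: [0.7, -1.0, 0.0]
width: 16.1
```

Emit:
{"method": "arm_command", "body": {"rows": [[255, [0, 0, -0.2], 0], [255, [0, 0, 0], 0], [255, [0, 0, 0], 0]]}}

```text
time_s: 45.78
tool_pos: [475.1, -373.7, 7.9]
tool_rot: [3.141, 0.0, 1.528]
contact_force: [-0.3, -0.1, -0.3]
width: 16.3
```

Emit:
{"method": "arm_command", "body": {"rows": [[255, [0, 0, -0.1], 0], [255, [0, 0, 0], 0], [255, [0, 0, 0], 0]]}}

```text
time_s: 46.03
tool_pos: [475.2, -373.8, 7.2]
tool_rot: [3.141, 0.0, 1.529]
contact_force: [0.1, 0.6, 4.9]
width: 16.3
```

Contact at 4.9 N. I'll release it and move clear of the tool and the bay.

Emit:
{"method": "arm_command", "body": {"rows": [[150, [0, 0, 0], 0], [0, [0, 0, 0], 0], [0, [0, 0, 0], 0], [0, [0, 0, 0], 0], [0, [0, 0, 0], 0]]}}

```text
time_s: 46.45
tool_pos: [475.0, -373.6, 6.7]
tool_rot: [-3.141, -0.0, 1.528]
contact_force: [-0.4, -0.1, -0.5]
width: 75.5
```

Emit:
{"method": "arm_command", "body": {"rows": [[0, [0, 0, 0], 0], [0, [0, 0, 0], 0], [0, [0, 0, 1], 0], [0, [0, 0, 3], 0], [0, [0, 0, 4], 0]]}}

```text
time_s: 46.87
tool_pos: [473.4, -372.4, 85.9]
tool_rot: [-3.138, -0.003, 1.528]
contact_force: [0.1, -0.5, -0.3]
width: 85.2
```

Emit:
{"method": "arm_command", "body": {"rows": [[0, [0, 0, 4], 0], [0, [0, 0, 4], 0], [0, [0, 0, 4], 0], [0, [-2, 0, 3], 0], [0, [-2, 0, 0], 0]]}}

```text
time_s: 47.28
tool_pos: [436.6, -374.8, 243.8]
tool_rot: [3.135, 0.006, 1.53]
contact_force: [0.7, -1.5, 0.9]
width: 85.3
```

```bash
python3 chk2.py w28
```

```text
[ 432.98091368 -374.69696818  241.39814595] 1.528028492994626
tool part px[320. 259.] n 2106 c [ 504.3 -375.9] size [ 21.5 191. ] ang 88.0 z [11.  14.3 17.7]
handle n 1063 c [ 463.5 -372.9] size [ 16.9 109.2] ang 87.4 z [15.3 16.7 17.9]
blade n 1042 c [ 559.3 -377.4] size [21.5 81. ] ang 87.4 z [10.8 11.9 13. ]
mat n 18530 c [ 507.5 -373.2] size [131.5 253.4] ang 86.4 z [1.5 2.8 4.1]
[[377.0, -431.0], [630.0, -447.0], [638.0, -315.0], [385.0, -300.0]]
```

View pics/w28.png

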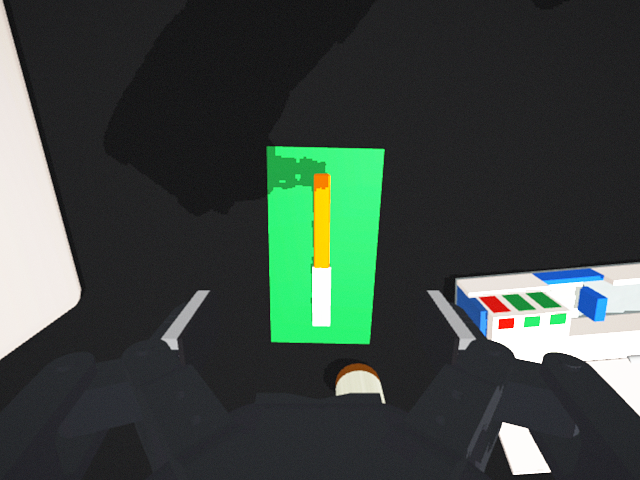

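Emit:
{"method": "arm_command", "body": {"rows": [[0, [-2, -2, 0], 0], [0, [-2, -2, 0], 0], [0, [-2, -2, 0], 0], [0, [-2, -2, 0], 0], [0, [-2, -2, 0], 0]]}}

```text
time_s: 47.75
tool_pos: [333.8, -474.3, 237.5]
tool_rot: [3.141, 0.0, 1.529]
contact_force: [0.1, -1.0, 0.2]
width: 85.5
```

```bash
python3 lid.py; python3 -c "
from bay import *
show('top','t29');cam('scene','s29')
a=cv2.imread('pics/t29.png')[150:350,150:520];cv2.imwrite('pics/t29c.png',cv2.resize(a,None,fx=2.1,fy=2.1,interpolation=cv2.INTER_CUBIC))
a=cv2.imread('pics/s29.png')[160:290,170:350];cv2.imwrite('pics/s29c.png',cv2.resize(a,None,fx=4.2,fy=4.2,interpolation=cv2.INTER_CUBIC))"
```

```text
scene 731 angle 2.0675458391291714 x at z41 78.73063919243934 top z 133.30093015417967
top 1717 angle 2.1010102815072664 x at z41 67.53004430439672 top z 134.44430070830828
endwall top 49 [[-31.2, -1.4, 30.0], [-126.3, -123.8, -118.9], [67.2, 70.1, 72.8]]
stop top 62 [[-26.9, -0.5, 26.0], [-40.8, -35.7, -30.6], [33.5, 35.6, 37.4]]
tab 45 [[-14.8, -1.4, 11.9], [21.4, 26.7, 31.3], [24.7, 38.0, 40.6]]
tab top 29 [[-14.6, 0.6, 11.8], [21.6, 26.3, 31.4], [36.7, 38.7, 40.7]]
front wall top 110 [[-37.3, -34.1, -29.6], [-121.9, -42.0, 117.2], [38.0, 39.7, 41.9]]
cassette tops 632 [[-28.1, -1.5, 25.3], [-108.4, -74.3, -40.7], [74.3, 80.5, 85.4]]
```

View pics/t29c.png

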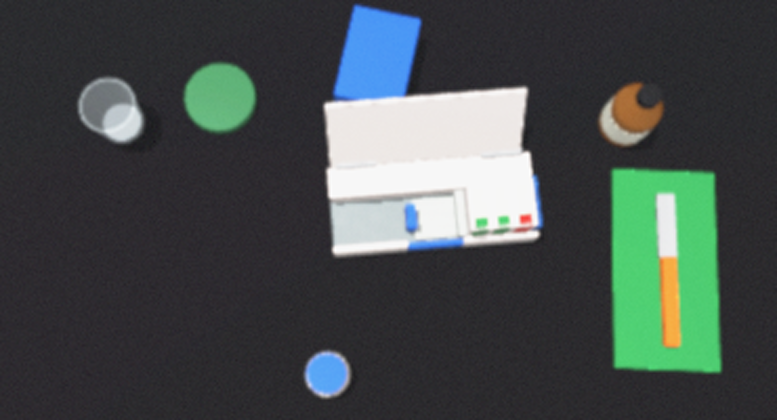

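View pics/s29c.png

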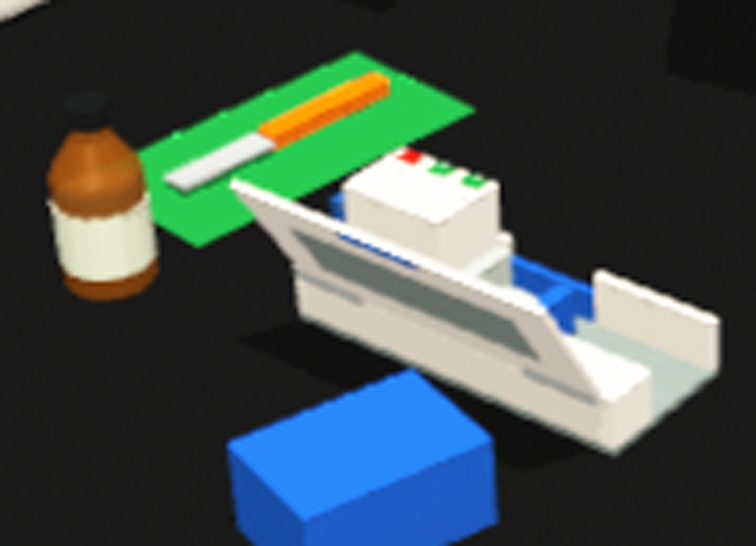

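Everything is in place, with three cassettes against the stop and the tool well inside the mat. Handing in.

Emit:
{"method": "arm_command", "body": {"rows": [[0, [0, 0, 0], 0], [0, [0, 0, 0], 0], [0, [0, 0, 0], 0]]}}

```text
time_s: 48.2
tool_pos: [335.7, -473.0, 237.0]
tool_rot: [3.141, -0.0, 1.53]
contact_force: [1.0, 0.1, 0.9]
width: 85.5
```

```bash
python3 -c "
from plant import sign_off
print(sign_off())"
```

```text
the job is handed in; nothing more can be done
None
```

The job is done and handed in at about 48 s; the sign-off gives no verdict. I pried the lid up with the blade tool in the slot and pushed it fully open against its stop. Then I laid the tool on its mat, stood the three cassettes in the bay with their labels to the front, and pushed the sliding stop until the row was snug.

The tool was knocked partly off the mat after I had laid it down, while the arm was working elsewhere. I picked it up again and re-laid it near the middle of the mat.

Last checks:
- **Lid:** it measures 2.10 rad in the top camera. The scene camera gives 2.07, with the hinge about 11 mm off, so I trusted the top camera. The lid reached its stop with about 30 N on the tool.
- **Row of cassettes:** the stop face is at the bay's y = -37.6 mm (wrist camera) and -40.8 mm (top camera). The expected -39 mm lies between them. The cassettes' edge shows at -40.7 mm in the top view, so I see no gap. The push ended at 13 N with the stop no longer moving.
- **Cassettes:** their tops are about 80 mm up, as expected for standing on the bay floor. The labels (red, green, green) face the slotted front.
- **Tool:** it lies flat and wholly on the mat, about 4 mm from its centre.
- **Other things on the bench:** the robot never worked close to them, and they look unmoved in the pictures; I did not measure them again.

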